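Screw the hose tail into the husk bin's port

ROBOT

A 6-joint arm with a two-finger parallel gripper is mounted at the origin on the work surface. World frame = base frame: x ahead of the robot, y to its left, z up, the work surface at z = 0. Lengths are in m, angles in rad, forces in N, time in s.
With the tool pointing down it reaches from about 0.35 to 0.975 m from the base axis. Payload 7.1 kg.
Tool frame: the origin (TCP) lies on the mounting face of the last link; the fingertips stand 182 mm ahead of it and the grasp point (between the pads) lies 163 mm ahead of it (env.nose_length is the distance from the TCP to the fingertips, in m); z points along the fingers, y is the direction in which the jaws open and shut (so a half turn about z gives the same grasp; the last joint's range is limited). The gripper opens to 88 mm and grips with 3 to 60 N. Pads are 20 mm wide; open, the fingers measure 115 mm over their backs; the gripper's body (75 mm by 178 mm) begins 61 mm behind the grasp point.
Start: joints at [1.254, 0.423, 1.63, -0, 1.089, -0.019], TCP at [0.183, 0.597, 0.405] pointing down, gripper open.
Joint ranges: [-3, 3], [-0.9, 2.11], [0.09, 2.58], [-1.31, 4.45], [0.11, 2.69], [-2.54, 2.54]. Speed limits (rad/s): [2.39, 2.39, 3.01, 3.14, 3.14, 3.14].

INTERFACE

Orientations are given as a unit quaternion [x, y, z, w].
In Python, from plant import env gives the robot as it stands.
- The arm moves only by the tool drive_tool, never from a script. Its argument "increments" is a list of rows, each a list of 6 numbers: the shift along the tool's x, y, z as a fraction of full scale, then the turn, a rotation vector about the tool's x, y, z as a fraction of full scale. In form: [[dx, dy, dz, rx, ry, rz], ...]. A call has 1 to 8 rows; each row is the pose to reach, as a shift and turn from the pose commanded when the call began, along the tool's axes at that moment; what a row does not reach only later rows make up. Full scale, the value 1, is 0.08 m for a shift and 120 degrees for a turn. A row lasts 1/8 s, in which the tool goes at most 62.5 mm and 10.7 degrees, less where a joint would pass 70% of its speed; a pose out of reach is approached as far as the arm can. A call with a number of a shift or a turn outside -1 to 1 is refused whole. A call with a gripper value outside its range is refused whole. "grip" is the closure in counts, from 0 (fully open) to 255 (shut), set as the call begins (left out, the last holds). The fingers move at their own pace and stop on an object; the grip force is fixed at half the most. Time passes only in rows, so rows that repeat a pose let the fingers close. It gives the time, the measured TCP pose, the force and the opening at its end, in the units of the state.
- env.read_state(): the state, without advancing time (a new reading comes with each control period).
- env.snapshot(name): name is "scene" or "top" or "wrist"; returns (picture, depth): 420x560x3 uint8, red, green, blue; 420x560 float32, m along the optical axis (not along the pixel's ray), 0 where there is no reading.
- env.camera_info(name): a dict with "K" (3x3 intrinsics, pixels), "camera_from_world" (4x4, takes a point from world to camera coordinates); the wrist camera has in their place "mount" (4x4, takes a point from camera to tool coordinates, whose origin is the TCP and whose axes are the flange's). Camera axes: x right, y up, looking along -z (the intrinsics and any distortion apply to the point x, -y, -z); pixel columns grow to the right and rows downward; lengths in m; the calibration is good to about 2 mm. A picture is of the moment at which its call begins: read the wrist's pose just before it. camera_info takes no time and is no camera call.
- env.hand_in(): hands the job in, once; it reports no verdict.
The state is a dict: "clock": time; "qpos": joint angles; "qd": joint speeds; "joint_torque": joint torques, N m; "eef_pos": TCP position; "orientation": TCP orientation; "wrist_force": force on the tool from outside, world axes, zero at the start; "moment": the same for the moment, N m; "gripper_width": finger opening in m.
Only numpy, scipy, OpenCV 4.12 (cv2) and the standard library are available. Lean on these libraries where they do the work, as an engineer would, in place of code of your own. Each camera call takes 0.05 s, during which the arm holds its last target.

TASK

Screw the white hose tail into the threaded port on the lid of the winnower's husk bin: start it square in the thread, turn it clockwise until you feel it take up on the rubber seal, then give it one eighth of a turn more and let go. Go gently: do not press hard or overtighten it, and leave the other fittings and the things on the bench where they are.

Things in the scene. Friction and masses are not known exactly. Their poses are not given: they have to be found in the camera images.
- tail_mid (a point): White nylon hose tail, standing thread down on the blue-green mat. 78 mm tall; this point is on its axis half-way up, 39 mm over its foot. z: up its axis. From the foot: tapered shank 24 mm long, 22 growing to 30 mm across; flange 56 mm across, 4 mm thick; hexagon 26 mm tall, 36 mm across flats (grip here); tail 24 mm long, 27 mm across. Two of the hexagon's six flats face +y and -y.
- tail_thread (a point): Point on the hose tail's axis, 5 mm over its foot, at mid-height of its two thread lugs. They stand opposite each other on the shank, at +x and -x of this frame (blue marks on the flange above them), 40 mm across over both, 5 mm thick, each 66 degrees long, rising with the thread. The flange's underside is 19 mm above this point.
- port: Grey threaded collar upright on the white lid; the bin is clamped down. 60 mm across, 34 mm tall, bore 47 mm, 33 mm inside the thread. Origin: centre of its rim, z up. Two-start right-hand thread, lead 24 mm a turn, 1 mm play up and down. Orange marks at its +x and -x: with the lugs there or up to 15 degrees anticlockwise of them the tail drops in until its flange is 11 to 14 mm over the rim; then turn clockwise.
- seal_ring (a point): Centre of the rim. The black rubber seal ring (56 mm across, spring of 6 N/mm) stands 4.5 to 9.5 mm proud of it, differing each time, not measured. The thread pulls the flange down on it: it takes up 40 to 115 degrees clockwise of the marks. There a light push rises a little, and the moment read after each small step jumps from about 0.02 to 0.1 N m within 10 to 15 degrees. 45 degrees squeeze it 3 mm.
- plug_mid (a point): Spare dark grey blanking plug on the mat, 50 mm tall, same thread, hexagon 30 mm across flats, no tail. Point on its axis half-way up. Not to be used or moved.
- reducer_mid (a point): Spare brass reducer on the mat, 50 mm tall, hexagon 44 mm across flats. Point on its axis half-way up. Not to be used or moved.
- cocoa_pod: Dried brown cocoa pod lying down, 200 mm long along its x, 74 mm thick; origin under its centre. Leave alone.
- scoop: Small steel scoop, pan 85 x 60 x 32 mm with a handle to its -x, 180 mm long in all; origin under the pan's centre. Leave alone.
There are look-alikes about, which are no part of the job. Leave any pink look-alike of the part that bears tail_mid alone.

How it is judged:
On the way:
1. the hose tail is set square into the mouth of the port (horizontal distance between tail_mid and port below 0.004 m and z of tail_mid in the frame of port below 0.034 m and angle between the z axis of tail_mid and the z axis of port, either way round below 0.1 rad), for 0.1 s.
At the end, for the whole second after the job is handed in: The hose tail sits upright (within 0.06 rad) and centred (4 mm) in the port, at rest and released, drawn down on the seal by an eighth of a turn give or take about 20 degrees: the thread holds it with 9 to 26 N (18 N at exactly an eighth) (contact force between hose_tail and port between 9 and 26 N and horizontal distance between tail_mid and port below 0.004 m and angle between the z axis of tail_mid and the z axis of port, either way round below 0.06 rad and linear speed of hose_tail below 0.01 m/s); the robot touches nothing.
It fails at once if the thread is jammed, pressed hard or overtightened: more than 40 N between the hose tail and the port (contact force between hose_tail and port above 40 N).
It fails at once if another fitting or thing on the bench is moved by more than 20 mm (distance of any of plug_mid, reducer_mid, cocoa_pod, scoop from where it was at the start of the episode above 0.02 m).
It also fails if it takes over 69 s, if anything falls off the work surface, if the arm or the gripper's body presses on something with over 40 N, if the wrist force passes 120 N, or if a joint passes its speed limit or range.

## Working session

There is one attempt and no reset: what is moved stays moved. The work goes in short steps, Python scripts to look and compute and a tool call to move; the robot and the scene stay as the last step left them, time stands still between calls to the robot, and variables do not carry over. Pictures are saved under pics/ and viewed, and the job is handed in when it is done.

Besides the shell and the picture viewer there is one more tool, called after ">>>" in YAML: its name, and indented under it one key for each argument. drive_tool: Moves the arm, as the interface text tells. Its arguments: {"type":"object","properties":{"increments":{"type":"array"},"grip":{"type":"number"}},"required":["increments"]}

```bash
ls; mkdir -p pics
cat > h.py <<'E'
import numpy as np,cv2
from plant import env
from scipy.spatial.transform import Rotation as R
def snap(n,fn=None):
    s=env.read_state(); p,d=env.snapshot(n)
    if fn: cv2.imwrite('pics/'+fn,p[:,:,::-1])
    np.savez('pics/'+n+'.npz',p=p,d=d,pos=s['eef_pos'],q=s['orientation'])
    return p,d
def load(n):
    z=np.load('pics/'+n+'.npz'); return z['p'],z['d'],z['pos'],z['q']
def wfc(n,pos=None,q=None):
    i=env.camera_info(n)
    if n=='wrist':
        T=np.eye(4);T[:3,:3]=R.from_quat(q).as_matrix();T[:3,3]=pos
        return i['K'],T@np.array(i['mount'])
    return np.array(i['K']),np.linalg.inv(np.array(i['camera_from_world']))
def ray(n,u,v,pos=None,q=None):
    i=env.camera_info(n);K,T=wfc(n,pos,q)
    K=np.array(K)
    x=np.linalg.inv(K)@np.array([u,v,1.]); d=T[:3,:3]@np.array([x[0],-x[1],-1])
    return T[:3,3],d
def onz(n,u,v,z,pos=None,q=None):
    o,d=ray(n,u,v,pos,q); return o+d*(z-o[2])/d[2]
def dep(n,u,v,D,pos=None,q=None):
    o,d=ray(n,u,v,pos,q); return o+d*D
def st():
    s=env.read_state()
    for k in s: print(k,np.round(s[k],4))
E
python3 - <<'E'
from h import *
for n in('scene','top','wrist'):
    snap(n,n+'0.png'); i=env.camera_info(n); print(n,i)
st()
E
```

```text
pics
scene {'K': array([[383.85136788,   0.        , 282.47408185],
       [  0.        , 383.85136788, 212.3191222 ],
       [  0.        ,   0.        ,   1.        ]]), 'camera_from_world': array([[-0.449149  ,  0.89322936,  0.02016138,  0.08414506],
       [-0.6415496 , -0.33813616,  0.68853326,  0.3519815 ],
       [ 0.62183541,  0.2963195 ,  0.72492446, -1.49562318],
       [ 0.        ,  0.        ,  0.        ,  1.        ]])}
top {'K': array([[464.32060381,   0.        , 286.94804647],
       [  0.        , 464.32060381, 210.84602964],
       [  0.        ,   0.        ,   1.        ]]), 'camera_from_world': array([[-0.02272584, -0.99898434, -0.03890787,  0.21328544],
       [ 0.98351122, -0.02932416,  0.17845384, -0.56717644],
       [-0.17941353, -0.03421081,  0.98317872, -0.96092239],
       [ 0.        ,  0.        ,  0.        ,  1.        ]])}
wrist {'K': array([[297.42049324,   0.        , 277.19688954],
       [  0.        , 297.42049324, 210.89192591],
       [  0.        ,   0.        ,   1.        ]]), 'mount': array([[ 5.94818617e-04,  9.69409230e-01,  2.45449365e-01,
         6.67994136e-02],
       [ 9.99999397e-01, -8.03225171e-04,  7.48975807e-04,
        -8.39212177e-04],
       [ 9.23215169e-04,  2.45448772e-01, -9.69409123e-01,
         2.00746939e-02],
       [ 0.00000000e+00,  0.00000000e+00,  0.00000000e+00,
         1.00000000e+00]])}
clock 0.15
qpos [ 1.254   0.4237  1.6305 -0.      1.0886 -0.019 ]
qd [-0.0005 -0.0026 -0.0036  0.0009 -0.0011  0.0002]
joint_torque [ 5.00000e-04 -5.44982e+01 -2.73919e+01  6.43000e-02  2.05000e-02
 -1.00000e-04]
eef_pos [0.1833 0.5973 0.4041]
orientation [ 1.484e-01  9.889e-01 -6.000e-04 -1.000e-04]
wrist_force [-0.3284  0.2394  0.6746]
moment [-0.0253  0.0034  0.0357]
gripper_width 0.0878
```

View pics/scene0.png

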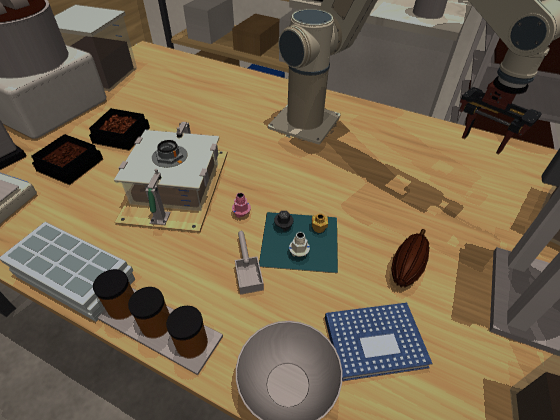

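View pics/top0.png

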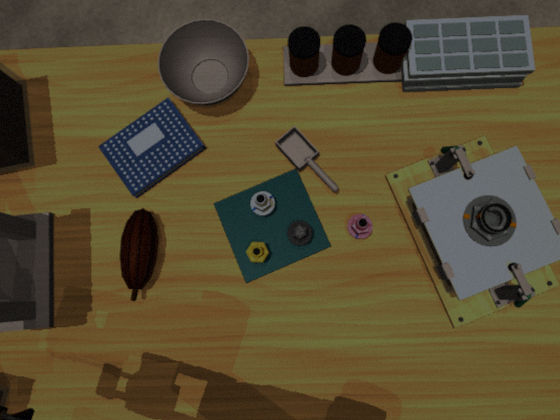

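View pics/wrist0.png

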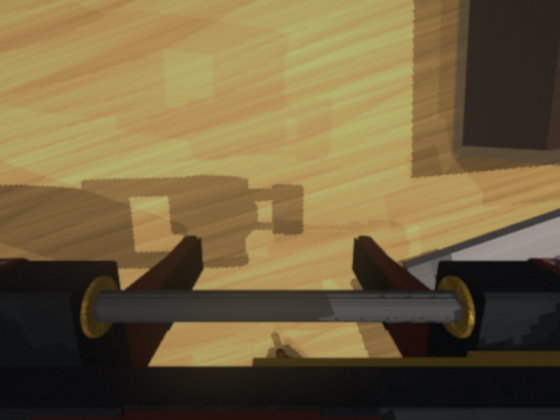

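The top view shows four candidates:
- White fitting on the mat at (262,203).
- Dark plug at (300,233).
- Brass reducer at (257,252).
- Pink look-alike off the mat at (361,226).

The white one matches the description. The port is the grey collar at about (493,217). I'll check both in close crops.

Run:
```python
from h import *
p,d,_,_=load('top')
a=cv2.resize(p[175:235,232:292],(480,480),interpolation=cv2.INTER_CUBIC)
b=cv2.resize(p[180:260,450:530],(480,480),interpolation=cv2.INTER_CUBIC)[:, :300] if 0 else cv2.resize(p[185:245,463:503+20],(320*480//320,480),interpolation=cv2.INTER_CUBIC)
im=np.hstack([a,b])[:,:,::-1]
im=cv2.resize(im,(800,400)); im=np.clip(im.astype(float)*1.8,0,255)
cv2.imwrite('pics/crop0.png',im)
p,d,_,_=load('scene')
a=cv2.resize(p[225:270,275:325],(400,360),interpolation=cv2.INTER_CUBIC);b=cv2.resize(p[130:175,143:193],(400,360),interpolation=cv2.INTER_CUBIC)
cv2.imwrite('pics/crop1.png',np.clip(np.hstack([a,b])[:,:,::-1]*1.5,0,255))
p,d,_,_=load('top')
for u,v in [(262,203),(262,198),(300,233),(230,215),(257,252),(361,226),(493,217),(480,235),(500,205),(530,180),(440,250),(300,145),(460,160),(520,280),(400,40),(330,270)]:
    print(u,v,np.round(dep('top',u,v,d[v,u]),3))
```

```text
262 203 [0.587 0.251 0.079]
262 198 [0.597 0.25  0.084]
300 233 [0.523 0.171 0.054]
230 215 [0.576 0.332 0.004]
257 252 [0.484 0.265 0.055]
361 226 [0.531 0.042 0.079]
493 217 [ 0.536 -0.216  0.122]
480 235 [ 0.5   -0.187  0.124]
500 205 [ 0.553 -0.217  0.159]
530 180 [ 0.61  -0.299  0.119]
440 250 [ 0.472 -0.106  0.121]
300 145 [0.739 0.166 0.003]
460 160 [ 0.652 -0.157  0.137]
520 280 [ 0.409 -0.248  0.139]
400 40 [ 0.933 -0.059  0.115]
330 270 [0.445 0.106 0.   ][ WARN:0@0.282] global loadsave.cpp:1063 imwrite_ Unsupported depth image for selected encoder is fallbacked to CV_8U.
```

View pics/crop0.png

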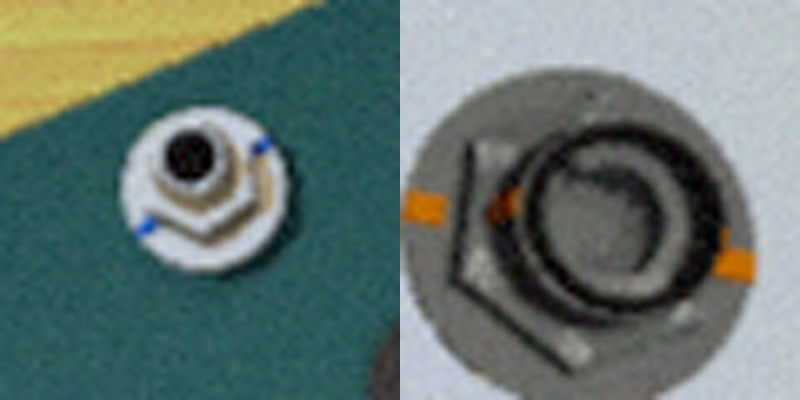

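View pics/crop1.png

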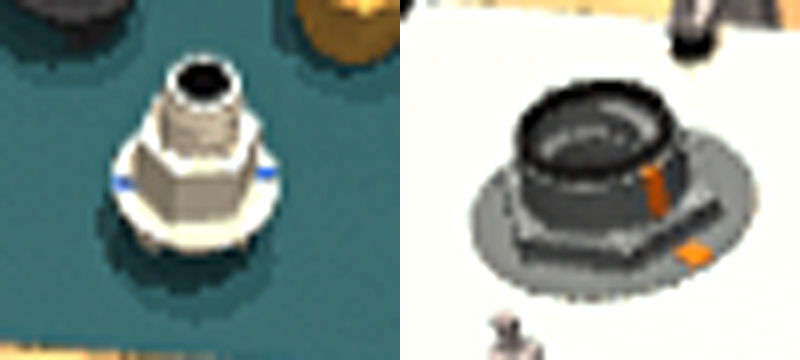

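The crops confirm it: the white tail has its blue marks on the flange at about (254,209) and (271,197). The port's orange marks are at about (467,216) and (518,223). Now measuring precisely.

Run:
```python
from h import *
p,d,_,_=load('top')
hsv=cv2.cvtColor(p,cv2.COLOR_RGB2HSV)
def cc(m,box,amin=4):
    x0,x1,y0,y1=box; mm=np.zeros(m.shape,np.uint8); mm[y0:y1,x0:x1]=m[y0:y1,x0:x1]
    n,l,s,c=cv2.connectedComponentsWithStats(mm,connectivity=8)
    return [(s[i,4],c[i].round(2),s[i,:4]) for i in range(1,n) if s[i,4]>=amin],l
b=(240,285,180,228)
blue=(hsv[:,:,0]>105)&(hsv[:,:,0]<130)&(hsv[:,:,1]>120)
r,_=cc(blue,b,2);print('blue',r)
fz=.003
for a,c,s in r: print(onz('top',*c,fz+.028).round(4))
mat=np.array(p,int); white=((p.min(2)>70)&(hsv[:,:,1]<90))|blue
r,l=cc(white,b,50);print('white',r)
cn,_=cv2.findContours(white[180:228,240:285].astype(np.uint8),cv2.RETR_EXTERNAL,cv2.CHAIN_APPROX_NONE)
cn=max(cn,key=cv2.contourArea);(x,y),rr=cv2.minEnclosingCircle(cn);e=cv2.fitEllipse(cv2.convexHull(cn));print('enc',x+240,y+180,rr,e)
print('flange c',onz('top',x+240,y+180,fz+.027).round(4),onz('top',e[0][0]+240,e[0][1]+180,fz+.027).round(4))
dark=(p.max(2)<45)
r,_=cc(dark,(252,270,190,207),5);print('hole',r)
for a,c,s in r: print(onz('top',*c,fz+.078).round(4))
org=(hsv[:,:,0]<18)&(hsv[:,:,1]>170)&(hsv[:,:,2]>70)
r,_=cc(org,(460,526,185,245),2);print('org',r)
for a,c,s in r: print(onz('top',*c,.123).round(4), 'rim',onz('top',*c,.157).round(4))
# depth-based port: points
v,u=np.mgrid[185:250,455:530]; P=np.array([dep('top',a,c,d[c,a]) for a,c in zip(u.ravel(),v.ravel())]); ok=d[185:250,455:530].ravel()>0
P=P[ok]
print('z hist',np.histogram(P[:,2],bins=np.arange(.1,.175,.004)))
# tail depth
v,u=np.mgrid[185:222,245:280]; Q=np.array([dep('top',a,c,d[c,a]) for a,c in zip(u.ravel(),v.ravel())])
print(np.histogram(Q[:,2],bins=np.arange(-.004,.1,.004)))
# scene depth-based
ps,ds,_,_=load('scene')
for (y0,y1,x0,x1,nm) in [(225,270,275,325,'tail'),(130,175,143,193,'port')]:
    v,u=np.mgrid[y0:y1,x0:x1]; Q2=np.array([dep('scene',a,c,ds[c,a]) for a,c in zip(u.ravel(),v.ravel())])
    print(nm,np.histogram(Q2[:,2],bins=np.arange(-.004,.19,.004))[0])
for nm,A in(('top',P),):
    k=(A[:,2]>.148);  (cx,cy),rr=cv2.minEnclosingCircle(A[k][:,:2].astype(np.float32));print('rim top',cx,cy,rr)
k=(Q2[:,2]>.148);  (cx,cy),rr=cv2.minEnclosingCircle(Q2[k][:,:2].astype(np.float32));print('rim scene',cx,cy,rr)
```

```text
blue [(np.int32(5), array([271.2, 196.2]), array([270, 195,   3,   3], dtype=int32)), (np.int32(6), array([253.5, 208.5]), array([252, 208,   4,   2], dtype=int32))]
[0.6117 0.234  0.031 ]
[0.5846 0.2743 0.031 ]
white [(np.int32(300), array([261.54, 202.88]), array([250, 191,  25,  24], dtype=int32))]
enc 261.9386501312256 202.208589553833 12.377277374267578 ((22.039262771606445, 22.588241577148438), (23.542890548706055, 24.389575958251953), 63.56093215942383)
flange c [0.5987 0.2552 0.03  ] [0.5978 0.255  0.03  ]
hole [(np.int32(6), array([256.5 , 190.67]), array([254, 190,   6,   3], dtype=int32)), (np.int32(44), array([260.05, 198.07]), array([257, 195,   7,   7], dtype=int32))]
[0.614 0.262 0.081]
[0.5975 0.2546 0.081 ]
org [(np.int32(23), array([466.35, 215.61]), array([464, 214,   6,   5], dtype=int32)), (np.int32(19), array([512.74, 224.42]), array([510, 222,   6,   5], dtype=int32))]
[ 0.5398 -0.1637  0.123 ] rim [ 0.5343 -0.1518  0.157 ]
[ 0.5193 -0.2531  0.123 ] rim [ 0.5146 -0.2379  0.157 ]Traceback (most recent call last):
  File "<stdin>", line 25, in <module>
  File "h.py", line 25, in dep
    o,d=ray(n,u,v,pos,q); return o+d*D
        ~~~^^^^^^^^^^^^^
  File "h.py", line 18, in ray
    i=env.camera_info(n);K,T=wfc(n,pos,q)
                             ~~~^^^^^^^^^
  File "h.py", line 12, in wfc
    i=env.camera_info(n)
ValueError: time passes only in moves, steps and waits
```

```bash
python3 - <<'E'
import re
s=open('h.py').read()
s=s.replace("def wfc","_c={}\ndef ci(n):\n    if n not in _c:_c[n]=env.camera_info(n)\n    return _c[n]\ndef wfc").replace("i=env.camera_info(n);K,T","K,T").replace("    i=env.camera_info(n)\n    if n=='wrist'","    i=ci(n)\n    if n=='wrist'")
s+='''
def cloud(n,d,x0,x1,y0,y1,pos=None,q=None):
    K,T=wfc(n,pos,q);K=np.array(K);v,u=np.mgrid[y0:y1,x0:x1];u=u.ravel();v=v.ravel();D=d[v,u];k=D>0
    u,v,D=u[k],v[k],D[k]
    C=np.stack([(u-K[0,2])/K[0,0]*D,-(v-K[1,2])/K[1,1]*D,-D],1)
    return C@T[:3,:3].T+T[:3,3]
'''
open('h.py','w').write(s)
E
python3 - <<'E'
from h import *
p,d,_,_=load('top');ps,ds,_,_=load('scene')
np.set_printoptions(linewidth=200)
b=np.arange(-.004,.19,.004)
print((b*1000).astype(int)[:-1])
P={}
for k,a in dict(tail=('top',d,245,280,185,222),port=('top',d,455,530,185,250),tail2=('scene',ds,275,325,225,270),port2=('scene',ds,143,193,130,175)).items():
    P[k]=cloud(*a); print(k,np.histogram(P[k][:,2],bins=b)[0])
for k in('port','port2'):
    A=P[k];A=A[A[:,2]>.152];(cx,cy),rr=cv2.minEnclosingCircle(A[:,:2].astype(np.float32));print(k,cx,cy,rr,np.percentile(A[:,2],[10,50,90]))
for k in('tail','tail2'):
    A=P[k]
    for lo,hi in((.076,.09),(.052,.062),(.026,.036),(-.004,.006)):
        B=A[(A[:,2]>lo)&(A[:,2]<hi)];(cx,cy),rr=cv2.minEnclosingCircle(B[:,:2].astype(np.float32));print(k,lo,len(B),cx,cy,rr,np.median(B[:,2]))
E
```

```text
[ -4   0   4   8  12  16  20  24  28  32  36  39  44  48  52  55  60  64  68  72  76  80  83  88  92  96 100 104 108 112 115 120 124 128 132 136 140 144 148 152 156 160 164 168 172 176 180 184]
tail [ 17 324 449  33   0   0   0   3  71 126  13   6   9   5  17  65  26   4   6  13  17  66  21   0   0   0   0   0   0   0   0   0   0   0   0   0   0   0   0   0   0   0   0   0   0   0   0   0]
port [   0    0    0    0    0    0    0    0    0    0    0    0    0    0    0    0    0    0    0    0    0    0    0    0    0    0    0    0    0   19 1375 2246  199  174  184   31   77   92  126
  114  154   62    0    0    0    0    0    0]
tail2 [ 15 719 997  37  15   8   1  14  64 115  26  18  13  18  18  52  13  10  12   7  18  44   7   0   0   0   0   0   0   0   0   0   0   0   0   0   0   0   0   0   0   0   0   0   0   0   0   0]
port2 [  21   29    1    3    0    1    0    0    0    0    0    0    0    0    0    0    0    0    0    0    0    0    0    0    1    2    1    5   10    6  435 1116   87   70   94   53   45   46   65
   63   57   31    0    0    0    0    0    0]
port 0.528
[... 249 characters left out ...]
82122939825058 0.08244507748271984
tail 0.052 106 0.5976071953773499 0.2550945281982422 0.020275937393307686 0.05843903475868778
tail 0.026 200 0.5976861715316772 0.2554911971092224 0.027927076444029808 0.032555925692607124
tail -0.004 641 0.6024198532104492 0.2577331066131592 0.05866409093141556 0.0038902562922720207
tail2 0.076 69 0.596998393535614 0.2543926239013672 0.012454275041818619 0.08234837930318661
tail2 0.052 78 0.5952458381652832 0.2539452910423279 0.020070597529411316 0.05811771330025339
tail2 0.026 187 0.5527409911155701 0.23877601325511932 0.07400504499673843 0.03232034915776083
tail2 -0.004 1479 0.5696655511856079 0.24149511754512787 0.09985972940921783 0.0040067087939114066
```

```bash
cat >> h.py <<'E'
def yang():
    s=env.read_state(); M=R.from_quat(s['orientation']).as_matrix(); return s,M,np.degrees(np.arctan2(M[1,1],M[0,1]))
def go(x,y,z,ya=None):
    "z= grasp point height"
    s,M,a=yang(); t=np.array([x,y,z+.163])-s['eef_pos']; 
    print('tool shift frac',np.round(M.T@t/.08,3),'rz',None if ya is None else round(-((ya-a+180)%360-180)/120,4),'ya',a.round(2),'tilt',np.degrees(np.arccos(-M[2,2])).round(2),'t',s['clock'],'wid',s['gripper_width'].round(4) if hasattr(s['gripper_width'],'round') else s['gripper_width'],'F',np.round(s['wrist_force'],2),'M',np.round(s['moment'],3),'pos',np.round(s['eef_pos'],4))
E
python3 - <<'E'
from h import *
p,d,_,_=load('top')
P=cloud('top',d,0,560,0,420)
for nm,(x0,x1,y0,y1) in dict(path=(.1,.7,.2,.65),stand=(.2,.8,.55,1.),mid=(.45,.7,-.05,.2),bin=(.35,.7,-.4,-.05)).items():
    k=(P[:,0]>x0)&(P[:,0]<x1)&(P[:,1]>y0)&(P[:,1]<y1);Q=P[k];o=np.argsort(-Q[:,2])[:300:60];print(nm,Q[o].round(3).tolist())
go(.5975,.255,.13,94)
E
```

```text
path [[0.229, 0.632, 0.323], [0.224, 0.628, 0.32], [0.223, 0.627, 0.316], [0.206, 0.638, 0.263], [0.211, 0.645, 0.242]]
stand [[0.229, 0.632, 0.323], [0.224, 0.628, 0.32], [0.223, 0.627, 0.316], [0.206, 0.638, 0.263], [0.201, 0.639, 0.242]]
mid [[0.533, 0.048, 0.082], [0.529, 0.046, 0.078], [0.533, 0.051, 0.066], [0.539, 0.054, 0.056], [0.524, 0.035, 0.055]]
bin [[0.528, -0.181, 0.163], [0.506, -0.202, 0.16], [0.531, -0.232, 0.159], [0.553, -0.21, 0.158], [0.545, -0.183, 0.155]]
tool shift frac [-6.205 -2.57   1.392] rz -0.1755 ya 72.94 tilt 0.07 t 0.15 wid 0.08784168083636777 F [-0.33  0.24  0.67] M [-0.025  0.003  0.036] pos [0.1833 0.5973 0.4041]
```

>>> drive_tool:
  increments:
    - [-0.6, -0.25, 0, 0, 0, 0]
    - [-1, -0.42, 0, 0, 0, 0]
  grip: 0

```text
clock: 0.4
eef_pos: [0.2507, 0.5409, 0.4042]
orientation: [0.148, 0.989, -0.0, -0.0]
wrist_force: [0.9, 0.5, -0.2]
gripper_width: 0.0877
```

>>> drive_tool:
  increments:
    - [-0.6, -0.25, 0, 0, 0, 0]
    - [-1, -0.42, 0, 0, 0, 0]

```text
clock: 0.65
eef_pos: [0.3178, 0.4849, 0.4044]
orientation: [0.149, 0.989, -0.0, -0.0]
wrist_force: [0.2, 0.2, 0.7]
gripper_width: 0.088
```

>>> drive_tool:
  increments:
    - [-0.6, -0.25, 0, 0, 0, 0]
    - [-1, -0.42, 0, 0, 0, 0]

```text
clock: 0.9
eef_pos: [0.3845, 0.4293, 0.4045]
orientation: [0.149, 0.989, -0.0, -0.0]
wrist_force: [0.0, 1.1, -0.5]
gripper_width: 0.0881
```

>>> drive_tool:
  increments:
    - [-0.6, -0.25, 0, 0, 0, 0]
    - [-1, -0.42, 0, 0, 0, 0]

```text
clock: 1.15
eef_pos: [0.4511, 0.3737, 0.4045]
orientation: [0.149, 0.989, -0.0, -0.0]
wrist_force: [-0.2, 0.4, -0.1]
gripper_width: 0.0879
```

>>> drive_tool:
  increments:
    - [-0.6, -0.25, 0, 0, 0, 0]
    - [-1, -0.42, 0, 0, 0, 0]
    - [-1, -0.42, 0, 0, 0, 0]

```text
clock: 1.52
eef_pos: [0.5179, 0.318, 0.4043]
orientation: [0.15, 0.989, -0.0, -0.0]
wrist_force: [-0.1, -0.0, 0.7]
gripper_width: 0.0877
```

```bash
python3 -c "
from h import *
go(.5975,.255,.13,94)"
```

```text
tool shift frac [-1.184 -0.456  1.392] rz -0.1771 ya 72.75 tilt 0.02 t 1.525 wid 0.08766247513250751 F [-0.06 -0.01  0.7 ] M [0.034 0.044 0.017] pos [0.5179 0.318  0.4043]
```

>>> drive_tool:
  increments:
    - [-0.6, -0.2, 0.2, 0, 0, -0.08]
    - [-1, -0.45, 0.5, 0, 0, -0.177]
    - [-1, -0.45, 0.5, 0, 0, -0.177]
    - [-1, -0.45, 0.5, 0, 0, -0.177]

```text
clock: 2.02
eef_pos: [0.5817, 0.2624, 0.3647]
orientation: [-0.036, 0.999, 0.0, -0.0]
wrist_force: [-0.1, -0.3, -0.2]
gripper_width: 0.088
```

```bash
python3 -c "
from h import *
go(.5975,.255,.1,94)
snap('wrist','w1.png')"
```

```text
tool shift frac [-0.192 -0.107  1.271] rz 0.0007 ya 94.08 tilt 0.05 t 2.025 wid 0.0880042569338501 F [-0.11 -0.32 -0.2 ] M [ 0.081  0.021 -0.043] pos [0.5817 0.2624 0.3647]
```

View pics/w1.png

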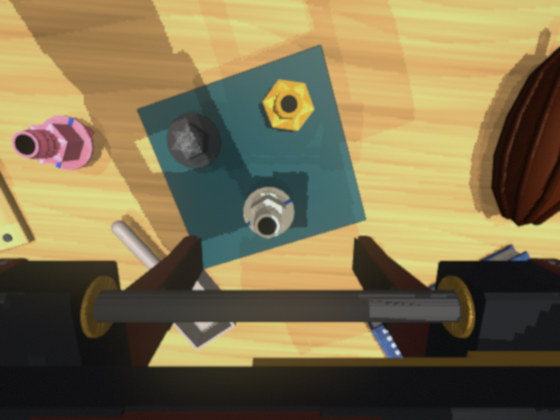

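The wrist view shows the white tail at (269,212), almost between the fingers. I'll refine its pose and hexagon angle from this image.

Run:
```python
from h import *
p,d,pos,q=load('wrist')
c=p[175:245,230:310]; cv2.imwrite('pics/w1c.png',cv2.resize(c,(640,560),interpolation=cv2.INTER_CUBIC)[:,:,::-1])
P=cloud('wrist',d,235,305,178,245,pos,q)
for lo,hi in((.076,.09),(.052,.066),(.026,.040),(-.004,.01)):
    B=P[(P[:,2]>lo)&(P[:,2]<hi)];(cx,cy),rr=cv2.minEnclosingCircle(B[:,:2].astype(np.float32));print(lo,len(B),cx,cy,rr,np.median(B[:,2]))
hsv=cv2.cvtColor(p,cv2.COLOR_RGB2HSV)
m=((hsv[:,:,0]>105)&(hsv[:,:,0]<130)&(hsv[:,:,1]>130)).astype(np.uint8)
m[:180]=0;m[240:]=0;m[:,:240]=0;m[:,300:]=0
n,l,s,ce=cv2.connectedComponentsWithStats(m)
for i in range(1,n): print(s[i,4],ce[i],onz('wrist',*ce[i],.032,pos,q).round(4))
```

```text
0.076 555 0.5947054624557495 0.25321048498153687 0.012750370427966118 0.08170799491489267
0.052 473 0.5948601365089417 0.2530100643634796 0.02040467970073223 0.057732677530415555
0.026 786 0.5949274897575378 0.25331708788871765 0.027869155630469322 0.031820097478556214
-0.004 2679 0.6039556264877319 0.2544713616371155 0.057914841920137405 0.0036854176322761445
9 [287.77777778 201.33333333] [0.582 0.273 0.032]
4 [247.5 224. ] [0.6105 0.231  0.032 ]
```

View pics/w1c.png

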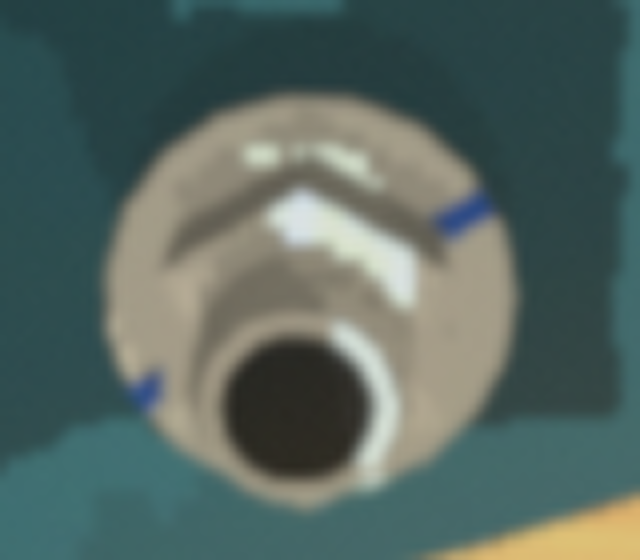

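```bash
python3 -c "
from h import *
go(.5955,.2537,.0535,94.2)"
```

```text
tool shift frac [-0.164 -0.126  1.858] rz -0.0006 ya 94.13 tilt 0.02 t 2.075 wid 0.08815727772953395 F [ 0.51 -0.07 -0.14] M [0.005 0.04  0.016] pos [0.5816 0.2627 0.3652]
```

>>> drive_tool:
  increments:
    - [-0.164, -0.126, 0.3, 0, 0, 0]
    - [-0.164, -0.126, 0.9, 0, 0, 0]
    - [-0.164, -0.126, 0.9, 0, 0, 0]

```text
clock: 2.45
eef_pos: [0.5943, 0.2531, 0.2903]
orientation: [-0.037, 0.999, -0.001, -0.003]
wrist_force: [-0.3, -0.4, 0.2]
gripper_width: 0.0879
```

```bash
python3 -c "
from h import *
go(.5955,.2537,.0535,94.2)"
```

```text
tool shift frac [-0.021  0.008  0.922] rz -0.0001 ya 94.19 tilt 0.36 t 2.45 wid 0.08786094789974698 F [-0.33 -0.42  0.25] M [ 0.032  0.012 -0.011] pos [0.5943 0.2531 0.2903]
```

>>> drive_tool:
  increments:
    - [0, 0, 0.4, 0, 0, 0]
    - [0, 0, 0.8, 0, 0, 0]
    - [0, 0, 0.85, 0, 0, 0]
    - [0, 0, 0.85, 0, 0, 0]

```text
clock: 2.95
eef_pos: [0.5966, 0.2533, 0.2266]
orientation: [-0.037, 0.999, 0.0, 0.001]
wrist_force: [-0.0, -0.3, -0.0]
gripper_width: 0.088
```

```bash
python3 -c "
from h import *
go(.5955,.2537,.0535,94.2)
snap('wrist','w2.png'); snap('scene','s2.png')
p=load('scene')[0]; cv2.imwrite('pics/s2c.png',cv2.resize(p[180:290,230:370],(700,550),interpolation=cv2.INTER_CUBIC)[:,:,::-1])"
```

```text
tool shift frac [0.014 0.006 0.126] rz -0.0 ya 94.2 tilt 0.11 t 2.95 wid 0.08801944710055148 F [-0.   -0.28 -0.01] M [ 0.004  0.065 -0.013] pos [0.5966 0.2533 0.2266]
```

View pics/w2.png

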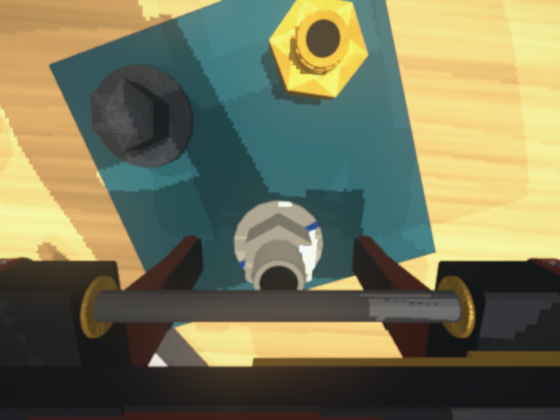

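View pics/s2c.png

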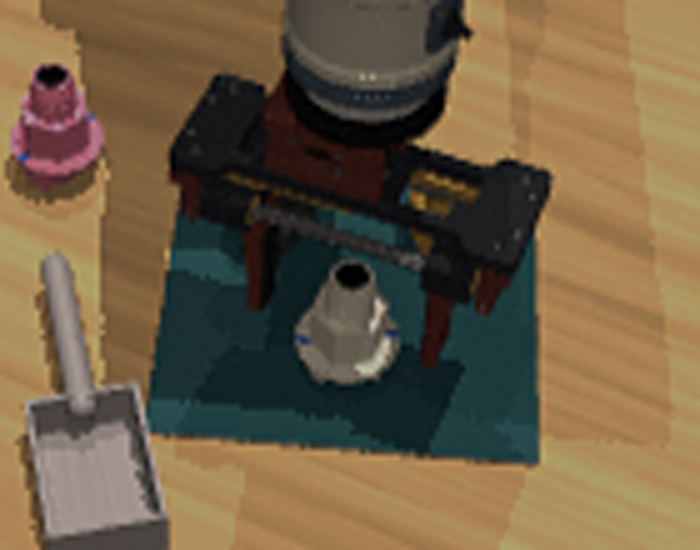

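The wrist view shows the tail centred between the fingertips, flange at (278,237). In the scene view it also stands between the fingers. Lowering the last bit, then closing.

>>> drive_tool:
  increments:
    - [0.01, 0.006, 0.12, 0, 0, 0]
    - [0.01, 0.006, 0.12, 0, 0, 0]
    - [0.01, 0.006, 0.12, 0, 0, 0]

```text
clock: 3.42
eef_pos: [0.5954, 0.2529, 0.2151]
orientation: [-0.036, 0.999, -0.0, -0.0]
wrist_force: [-0.3, 0.1, -0.7]
gripper_width: 0.0877
```

```bash
python3 -c "
from h import *
go(.5955,.2537,.0535,94.2)
snap('wrist','w3.png')
p,d,pos,q=load('wrist')
P=cloud('wrist',d,235,320,190,290,pos,q)
for lo,hi in((.052,.066),(.026,.040)):
    B=P[(P[:,2]>lo)&(P[:,2]<hi)];(cx,cy),rr=cv2.minEnclosingCircle(B[:,:2].astype(np.float32));print(lo,len(B),cx,cy,rr,np.median(B[:,2]))
"
```

```text
tool shift frac [-0.003  0.009 -0.018] rz -0.0002 ya 94.17 tilt 0.01 t 3.425 wid 0.08773483394313403 F [-0.25  0.06 -0.69] M [ 0.062 -0.041  0.016] pos [0.5954 0.2529 0.2151]
0.052 1903 0.5942167043685913 0.25292491912841797 0.02029252238571644 0.05786350231196358
0.026 2248 0.5951245427131653 0.25300827622413635 0.028002919629216194 0.031890705859238144
```

>>> drive_tool:
  increments:
    - [0, 0, -0.015, 0, 0, 0]
    - [0, 0, -0.015, 0, 0, 0]
    - [0, 0, -0.015, 0, 0, 0]
    - [0, 0, -0.015, 0, 0, 0]
    - [0, 0, -0.015, 0, 0, 0]
    - [0, 0, -0.015, 0, 0, 0]
    - [0, 0, -0.015, 0, 0, 0]
    - [0, 0, -0.015, 0, 0, 0]
  grip: 255

```text
clock: 4.47
eef_pos: [0.5954, 0.253, 0.2163]
orientation: [-0.036, 0.999, 0.0, 0.0]
wrist_force: [-0.2, 0.3, -0.3]
gripper_width: 0.036
```

```bash
python3 -c "
from h import *
go(.5955,.2537,.0535,94.2)"
```

```text
tool shift frac [-0.002  0.009 -0.003] rz -0.0002 ya 94.18 tilt 0.0 t 4.475 wid 0.03599731341963599 F [-0.19  0.26 -0.26] M [ 0.058 -0.031  0.005] pos [0.5954 0.253  0.2163]
```

>>> drive_tool:
  increments:
    - [0, 0, -0.2, 0, 0, 0]
    - [0, 0, -0.7, 0, 0, 0]
    - [0, 0, -1, 0, 0, 0]
    - [0, 0, -1, 0, 0, 0]

```text
clock: 4.97
eef_pos: [0.5961, 0.2532, 0.2992]
orientation: [-0.036, 0.999, 0.001, 0.002]
wrist_force: [0.4, 0.1, -1.2]
gripper_width: 0.0361
```

>>> drive_tool:
  increments:
    - [0, -0.3, -0.5, 0, 0, 0.04]
    - [0, -0.8, -1, 0, 0, 0.12]
    - [0, -1, -1, 0, 0, 0.16]

```text
clock: 5.35
eef_pos: [0.6019, 0.1717, 0.3788]
orientation: [0.133, 0.991, 0.001, 0.002]
wrist_force: [0.2, 1.3, -1.5]
gripper_width: 0.0357
```

```bash
python3 -c "
from h import *
go(.529,-.207,.27,54.5)"
```

```text
tool shift frac [-0.372 -4.805 -0.685] rz 0.1684 ya 74.71 tilt 0.25 t 5.35 wid 0.03572797240989587 F [ 0.2   1.32 -1.46] M [ 0.068 -0.021  0.009] pos [0.6019 0.1717 0.3788]
```

>>> drive_tool:
  increments:
    - [-0.04, -0.5, -0.3, 0, 0, 0.06]
    - [-0.08, -1, -0.65, 0, 0, 0.15]
    - [-0.08, -1, -0.65, 0, 0, 0.168]

```text
clock: 5.72
eef_pos: [0.5865, 0.092, 0.4296]
orientation: [0.305, 0.952, 0.0, 0.001]
wrist_force: [0.3, -0.1, -0.5]
gripper_width: 0.0359
```

```bash
python3 -c "
from h import *
go(.529,-.207,.27,54.5)"
```

```text
tool shift frac [-1.585 -3.46  -0.043] rz -0.0001 ya 54.49 tilt 0.12 t 5.725 wid 0.035903761551515555 F [ 0.25 -0.06 -0.46] M [0.008 0.028 0.016] pos [0.5865 0.092  0.4296]
```

>>> drive_tool:
  increments:
    - [-0.23, -0.5, 0, 0, 0, 0]
    - [-0.45, -1, -0.04, 0, 0, 0]

```text
clock: 5.98
eef_pos: [0.5693, 0.0073, 0.4303]
orientation: [0.302, 0.953, -0.0, -0.001]
wrist_force: [-0.3, 0.4, -2.2]
gripper_width: 0.0358
```

>>> drive_tool:
  increments:
    - [-0.23, -0.5, 0, 0, 0, 0]
    - [-0.45, -1, 0, 0, 0, 0]

```text
clock: 6.22
eef_pos: [0.5526, -0.0793, 0.4305]
orientation: [0.302, 0.953, -0.0, -0.001]
wrist_force: [0.6, 0.9, -1.3]
gripper_width: 0.0357
```

>>> drive_tool:
  increments:
    - [-0.23, -0.5, 0, 0, 0, 0]
    - [-0.45, -1, 0, 0, 0, 0]
    - [-0.45, -1, 0, 0, 0, 0]

```text
clock: 6.6
eef_pos: [0.5358, -0.1663, 0.4305]
orientation: [0.304, 0.953, -0.0, -0.001]
wrist_force: [-0.5, 0.1, -1.2]
gripper_width: 0.036
```

```bash
python3 -c "
from h import *
go(.529,-.207,.27,54.5)
snap('wrist','w4.png')"
```

```text
tool shift frac [-0.225 -0.464 -0.031] rz 0.0009 ya 54.61 tilt 0.09 t 6.6 wid 0.036006014732133246 F [-0.53  0.15 -1.19] M [-0.032 -0.02  -0.053] pos [ 0.5358 -0.1663  0.4305]
```

View pics/w4.png

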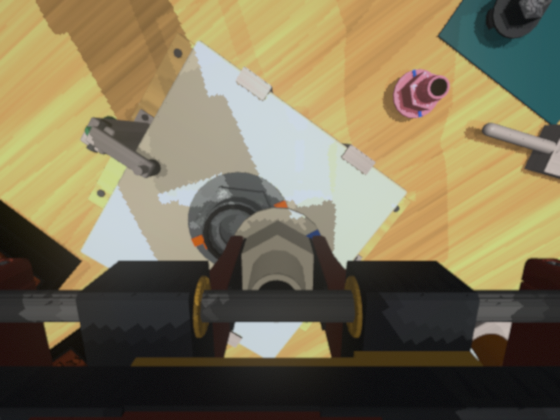

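Run:
```python
from h import *
from scipy.optimize import least_squares
p,d,pos,q=load('wrist')
hsv=cv2.cvtColor(p,cv2.COLOR_RGB2HSV)
m=((hsv[:,:,0]<16)&(hsv[:,:,1]>190)&(hsv[:,:,2]>120)).astype(np.uint8); m[:180]=0;m[260:]=0;m[:,:180]=0;m[:,300:]=0
n,l,s,ce=cv2.connectedComponentsWithStats(m)
for i in range(1,n):
    if s[i,4]>3: 
        D=np.median(d[l==i]);print(s[i],ce[i],dep('wrist',*ce[i],D,pos,q).round(4))
# marks disc-level
P=cloud('wrist',d,180,300,165,275,pos,q)
print(np.histogram(P[:,2],bins=np.arange(.1,.25,.005)))
# rim ring: seal black/top surfaces
for lo,hi in((.150,.156),(.1545,.159),(.159,.17)):
    B=P[(P[:,2]>lo)&(P[:,2]<hi)]; h=cv2.convexHull(B[:,:2].astype(np.float32))[:,0]
    print(lo,len(B),B.min(0).round(4),B.max(0).round(4),np.median(B[:,2]))
# gray disc: outer edge; radius
c=p[160:280,170:330]; cv2.imwrite('pics/w4c.png',cv2.resize(c,(800,600),interpolation=cv2.INTER_CUBIC)[:,:,::-1])
```

```text
[277 203   8   3  18] [281.27777778 204.22222222] [ 0.5366 -0.1635  0.1234]
[193 236  11   9  71] [198.01408451 240.22535211] [ 0.5182 -0.2546  0.1233]
(array([   0,    0,    0, 1913, 3846,   56,  803,   66,  220,  282,  405,
        404,   79,    0,    0,    0,    0,    0,    0,    0,    0,    0,
          0,    0,    0,    0,    0,    0,   71]), array([0.1  , 0.105, 0.11 , 0.115, 0.12 , 0.125, 0.13 , 0.135, 0.14 ,
       0.145, 0.15 , 0.155, 0.16 , 0.165, 0.17 , 0.175, 0.18 , 0.185,
       0.19 , 0.195, 0.2  , 0.205, 0.21 , 0.215, 0.22 , 0.225, 0.23 ,
       0.235, 0.24 , 0.245]))
0.15 422 [ 0.4982 -0.2405  0.15  ] [ 0.5371 -0.1802  0.156 ] 0.15276903001547618
0.1545 215 [ 0.4998 -0.2385  0.1546] [ 0.5368 -0.1824  0.159 ] 0.1580931461290387
0.159 286 [ 0.5002 -0.2371  0.159 ] [ 0.5373 -0.1826  0.1609] 0.1596473941834802
```

View pics/w4c.png

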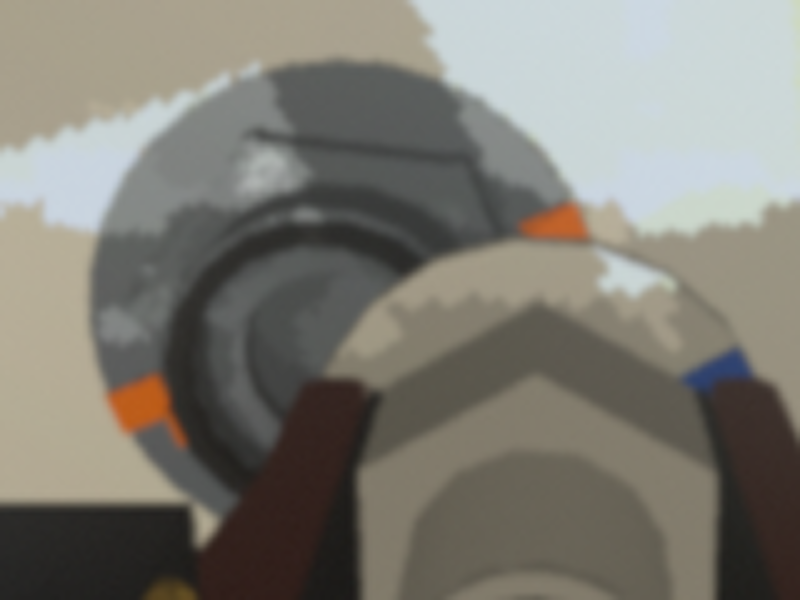

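Run:
```python
from h import *
from scipy.optimize import least_squares
p,d,pos,q=load('wrist'); pt,dt,_,_=load('top')
P=cloud('wrist',d,180,300,165,275,pos,q); T=cloud('top',dt,455,530,185,250)
for nm,A,lo in(('w',P,.1575),('t',T,.1575)):
    B=A[(A[:,2]>lo)&(A[:,2]<.17)][:,:2]
    h=cv2.convexHull(B.astype(np.float32))[:,0]
    # outer edge points by angle bins about guess
    c0=np.array([.5275,-.2085]); v=B-c0; r=np.hypot(*v.T); a=np.degrees(np.arctan2(v[:,1],v[:,0]))
    E=[]
    for b in range(-180,180,12):
        k=(a>=b)&(a<b+12)&(r>.022)
        if k.sum()>2: E.append(B[k][np.argmax(r[k])]); 
    E=np.array(E); 
    f=least_squares(lambda c:np.hypot(E[:,0]-c[0],E[:,1]-c[1])-.028,c0,loss='soft_l1',f_scale=.001)
    g=least_squares(lambda c:np.hypot(E[:,0]-c[0],E[:,1]-c[1])-c[2],[*c0,.028],loss='soft_l1',f_scale=.001)
    print(nm,len(E),f.x.round(4),g.x.round(4),np.median(A[(A[:,2]>lo)][:,2]))
    D=A[(A[:,2]>.1225)&(A[:,2]<.1265)]; print('disc',np.median(D,0).round(4))
    L=A[(A[:,2]<.1215)&(A[:,2]>.115)]; print('lid',np.median(L,0).round(4))
go(.527,-.209,.27,55)
```

```text
w 17 [ 0.5282 -0.2092] [ 0.5277 -0.2093  0.0276] 0.27176668535175497
disc [ 0.5133 -0.2096  0.1229]
lid [ 0.5013 -0.205   0.12  ]
t 30 [ 0.5299 -0.207 ] [ 0.5298 -0.2071  0.0275] 0.1595548353096422
disc [ 0.5325 -0.205   0.1234]
lid [ 0.5439 -0.2262  0.1198]
tool shift frac [-0.225 -0.514 -0.031] rz -0.0028 ya 54.66 tilt 0.1 t 6.65 wid 0.035618451653490014 F [-0.32  0.89 -1.9 ] M [ 0.07  -0.033 -0.012] pos [ 0.5361 -0.165   0.4305]
```

```bash
python3 -c "
from h import *
go(.5278,-.2091,.24,55)"
```

```text
tool shift frac [-0.235 -0.509  0.344] rz -0.0028 ya 54.66 tilt 0.1 t 6.65 wid 0.035618451653490014 F [-0.32  0.89 -1.9 ] M [ 0.07  -0.033 -0.012] pos [ 0.5361 -0.165   0.4305]
```

>>> drive_tool:
  increments:
    - [-0.15, -0.3, 0.1, 0, 0, 0]
    - [-0.235, -0.51, 0.3, 0, 0, -0.003]
    - [-0.235, -0.51, 0.34, 0, 0, -0.003]
    - [-0.235, -0.51, 0.34, 0, 0, -0.003]
    - [-0.235, -0.51, 0.34, 0, 0, -0.003]

```text
clock: 7.28
eef_pos: [0.5289, -0.2074, 0.4048]
orientation: [0.299, 0.954, 0.0, 0.0]
wrist_force: [0.4, -0.7, -0.5]
gripper_width: 0.0362
```

```bash
python3 -c "
from h import *
go(.5278,-.2091,.24,55)
snap('scene','s5.png');snap('top','t5.png')
p=load('scene')[0]; q=load('top')[0]
a=cv2.resize(p[70:210,110:250],(400,400),interpolation=cv2.INTER_CUBIC);b=cv2.resize(q[150:290,430:560],(371,400),interpolation=cv2.INTER_CUBIC)
cv2.imwrite('pics/c5.png',np.hstack([a,b])[:,:,::-1])
go(.5278,-.2091,.24,55)
"
```

```text
tool shift frac [-0.001 -0.025  0.022] rz 0.002 ya 55.24 tilt 0.04 t 7.275 wid 0.03615003041449818 F [ 0.41 -0.73 -0.52] M [-0.031  0.029 -0.04 ] pos [ 0.5289 -0.2074  0.4048]
tool shift frac [-0.    -0.022  0.023] rz 0.0019 ya 55.23 tilt 0.05 t 7.375 wid 0.03610222980608195 F [ 0.23  0.57 -1.02] M [ 0.056  0.071 -0.002] pos [ 0.5288 -0.2077  0.4048]
```

View pics/c5.png

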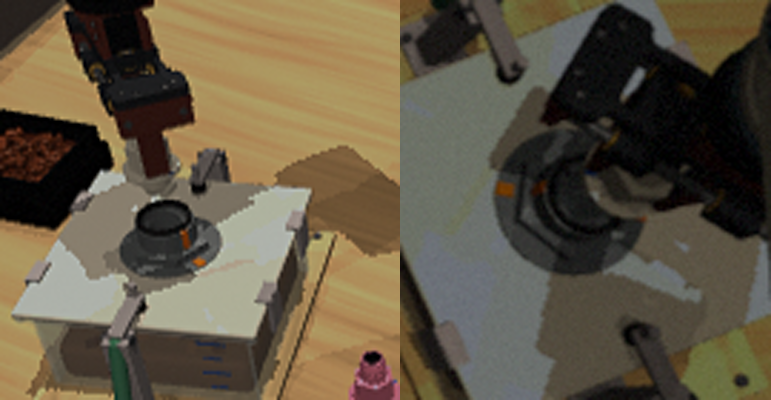

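Run:
```python
from h import *
def proj(n,X):
    K,T=wfc(n); c=np.linalg.inv(T)@np.r_[X,1]; return K[0,0]*c[0]/-c[2]+K[0,2], K[1,1]*-c[1]/-c[2]+K[1,2]
for n in('scene','top'):
    f=(110,70,2.857) if n=='scene' else (430,150,2.857)
    for nm,X in dict(foot=(.5288,-.2077,.1925),flange=(.5288,-.2077,.2185),top=(.5288,-.2077,.270),rim=(.5278,-.2091,.155)).items():
        u,v=proj(n,X); print(n,nm,round(u,1),round(v,1),'crop',round((u-f[0])*f[2]),round((v-f[1])*f[2]))
p,d,_,_=load('scene'); C=cloud('scene',d,145,185,115,160)
hs=C[(C[:,2]>.17)&(C[:,2]<.26)]; print(np.histogram(hs[:,2],bins=np.arange(.17,.26,.005)))
for lo in np.arange(.18,.25,.005):
    b=hs[(hs[:,2]>lo)&(hs[:,2]<lo+.005)]
    if len(b): print(round(lo,3),len(b),b.min(0).round(3),b.max(0).round(3))
```

```text
scene foot 164.4 136.3 crop 155 190
scene flange 162.5 128.6 crop 150 167
scene top 158.5 112.4 crop 139 121
scene rim 166.8 146.8 crop 162 219
top foot 503.7 214.4 crop 211 184
top flange 509.8 212.0 crop 228 177
top top 523.0 206.6 crop 266 162
top rim 496.4 218.2 crop 190 195
(array([ 0,  0,  0,  0,  3, 20, 19, 11,  0, 17, 65, 25, 27, 26, 25, 34, 13]), array([0.17 , 0.175, 0.18 , 0.185, 0.19 , 0.195, 0.2  , 0.205, 0.21 ,
       0.215, 0.22 , 0.225, 0.23 , 0.235, 0.24 , 0.245, 0.25 , 0.255]))
0.19 3 [ 0.536 -0.205  0.194] [ 0.538 -0.199  0.194]
0.195 20 [ 0.521 -0.226  0.196] [ 0.54  -0.187  0.2  ]
0.2 19 [ 0.522 -0.213  0.201] [ 0.543 -0.187  0.205]
0.205 11 [ 0.527 -0.209  0.205] [ 0.545 -0.193  0.209]
0.215 17 [ 0.514 -0.214  0.216] [ 0.556 -0.181  0.22 ]
0.22 65 [ 0.503 -0.234  0.22 ] [ 0.555 -0.177  0.225]
0.225 25 [ 0.515 -0.218  0.225] [ 0.552 -0.179  0.229]
0.23 27 [ 0.513 -0.217  0.23 ] [ 0.553 -0.179  0.235]
0.235 26 [ 0.514 -0.219  0.236] [ 0.552 -0.181  0.24 ]
0.24 25 [ 0.51  -0.218  0.24 ] [ 0.552 -0.179  0.245]
0.245 34 [ 0.516 -0.224  0.245] [ 0.552 -0.181  0.25 ]
0.25 13 [ 0.533 -0.213  0.25 ] [ 0.551 -0.179  0.255]
```

Projected positions agree with the images: the held tail sits over the port within about 1.5 mm. I'll correct that and descend in steps while watching the force.

>>> drive_tool:
  increments:
    - [0, -0.02, 0.1, 0, 0, 0]
    - [0, -0.02, 0.3, 0, 0, 0]
    - [0, -0.02, 0.4, 0, 0, 0]
    - [0, -0.02, 0.4, 0, 0, 0]

```text
clock: 7.88
eef_pos: [0.5273, -0.2096, 0.371]
orientation: [0.299, 0.954, 0.0, -0.001]
wrist_force: [0.6, 0.3, -0.9]
gripper_width: 0.0362
```

```bash
python3 -c "
from h import *
go(.5278,-.2091,.192,55)"
```

```text
tool shift frac [-0.002  0.008  0.2  ] rz 0.0014 ya 55.17 tilt 0.13 t 7.875 wid 0.036172644285579925 F [ 0.6   0.26 -0.88] M [-0.019 -0.011 -0.009] pos [ 0.5273 -0.2096  0.371 ]
```

>>> drive_tool:
  increments:
    - [0, 0.006, 0.03, 0, 0, 0]
    - [0, 0.006, 0.06, 0, 0, 0]
    - [0, 0.006, 0.09, 0, 0, 0]
    - [0, 0.006, 0.09, 0, 0, 0]

```text
clock: 8.38
eef_pos: [0.5278, -0.2092, 0.365]
orientation: [0.299, 0.954, 0.0, -0.0]
wrist_force: [-0.3, -0.3, -1.1]
gripper_width: 0.0358
```

>>> drive_tool:
  increments:
    - [0, 0, 0.02, 0, 0, 0]
    - [0, 0, 0.04, 0, 0, 0]
    - [0, 0, 0.04, 0, 0, 0]

```text
clock: 8.75
eef_pos: [0.5278, -0.2092, 0.3617]
orientation: [0.299, 0.954, 0.0, -0.0]
wrist_force: [-0.6, -0.2, -0.9]
gripper_width: 0.0359
```

```bash
python3 -c "
from h import *
go(.5278,-.2091,.192,55)"
```

```text
tool shift frac [0.001 0.001 0.084] rz 0.0015 ya 55.18 tilt 0.02 t 8.75 wid 0.03586153926582833 F [-0.56 -0.19 -0.89] M [-0.018 -0.015 -0.007] pos [ 0.5278 -0.2092  0.3617]
```

>>> drive_tool:
  increments:
    - [0, 0, 0.02, 0, 0, 0]
    - [0, 0, 0.04, 0, 0, 0]
    - [0, 0, 0.04, 0, 0, 0]

```text
clock: 9.12
eef_pos: [0.5278, -0.2092, 0.3585]
orientation: [0.299, 0.954, -0.0, -0.0]
wrist_force: [0.3, 0.2, -1.2]
gripper_width: 0.0359
```

>>> drive_tool:
  increments:
    - [0, 0, 0.015, 0, 0, 0]
    - [0, 0, 0.015, 0, 0, 0]

```text
clock: 9.38
eef_pos: [0.5278, -0.2092, 0.3574]
orientation: [0.299, 0.954, 0.0, -0.0]
wrist_force: [-0.6, -0.2, 0.1]
gripper_width: 0.0358
```

>>> drive_tool:
  increments:
    - [0, 0, 0.015, 0, 0, 0]
    - [0, 0, 0.015, 0, 0, 0]

```text
clock: 9.62
eef_pos: [0.5278, -0.2092, 0.3562]
orientation: [0.299, 0.954, -0.0, -0.0]
wrist_force: [0.3, -0.4, -0.3]
gripper_width: 0.0359
```

```bash
python3 -c "
from h import *
go(.5278,-.2091,.192,55)"
```

```text
tool shift frac [0.001 0.001 0.015] rz 0.0015 ya 55.18 tilt 0.01 t 9.625 wid 0.03593715654818522 F [ 0.32 -0.42 -0.31] M [-0.028 -0.042  0.018] pos [ 0.5278 -0.2092  0.3562]
```

>>> drive_tool:
  increments:
    - [0, 0, 0.012, 0, 0, 0]
    - [0, 0, 0.012, 0, 0, 0]

```text
clock: 9.88
eef_pos: [0.5278, -0.2092, 0.3552]
orientation: [0.299, 0.954, -0.0, -0.0]
wrist_force: [0.5, 0.3, -1.0]
gripper_width: 0.0361
```

```bash
python3 -c "
from h import *
go(.5278,-.2091,.192,55)"
```

```text
tool shift frac [0.001 0.001 0.003] rz 0.0015 ya 55.18 tilt 0.01 t 9.875 wid 0.03613269562747181 F [ 0.53  0.26 -0.99] M [-0.017  0.004 -0.014] pos [ 0.5278 -0.2092  0.3552]
```

>>> drive_tool:
  increments:
    - [0, 0, 0.012, 0, 0, 0]
    - [0, 0, 0.012, 0, 0, 0]

```text
clock: 10.12
eef_pos: [0.5279, -0.2093, 0.3544]
orientation: [0.299, 0.954, -0.0, 0.0]
wrist_force: [0.0, -0.1, -0.7]
gripper_width: 0.0357
```

>>> drive_tool:
  increments:
    - [0, 0, 0.01, 0, 0, 0]
    - [0, 0, 0.01, 0, 0, 0]

```text
clock: 10.38
eef_pos: [0.5279, -0.2092, 0.3542]
orientation: [0.299, 0.954, -0.0, 0.0]
wrist_force: [-2.0, 1.2, 5.2]
gripper_width: 0.0358
```

```bash
python3 -c "
from h import *
go(.5278,-.2091,.192,55)"
```

```text
tool shift frac [ 0.002  0.001 -0.01 ] rz 0.0015 ya 55.18 tilt 0.02 t 10.375 wid 0.03582389847471451 F [-1.96  1.18  5.2 ] M [0.048 0.345 0.02 ] pos [ 0.5279 -0.2092  0.3542]
```

Contact at TCP z 0.3542 puts the flange about 11.7 mm over the rim, inside the 11–14 mm drop-in window. I'll back off to mid-play and turn clockwise with matching lead: 120° is 8 mm, so dz = 0.1·rz.

>>> drive_tool:
  increments:
    - [0, 0, -0.012, 0, 0, 0]
    - [0, 0, -0.012, 0, 0, 0]

```text
clock: 10.62
eef_pos: [0.5278, -0.2093, 0.3544]
orientation: [0.299, 0.954, -0.0, -0.0]
wrist_force: [-0.8, -1.0, -0.9]
gripper_width: 0.036
```

>>> drive_tool:
  increments:
    - [0, 0, 0.004, 0, 0, 0.04]
    - [0, 0, 0.008, 0, 0, 0.08]
    - [0, 0, 0.012, 0, 0, 0.12]
    - [0, 0, 0.012, 0, 0, 0.12]

```text
clock: 11.12
eef_pos: [0.5278, -0.2092, 0.3534]
orientation: [0.416, 0.909, -0.0, -0.0]
wrist_force: [-0.7, 0.8, -0.1]
gripper_width: 0.0359
```

```bash
python3 -c "
from h import *
go(.5278,-.2091,.192,55)"
```

```text
tool shift frac [ 0.001  0.001 -0.02 ] rz -0.1182 ya 40.82 tilt 0.02 t 11.125 wid 0.035884951754288436 F [-0.71  0.76 -0.06] M [0.037 0.042 0.006] pos [ 0.5278 -0.2092  0.3534]
```

>>> drive_tool:
  increments:
    - [0, 0, 0.004, 0, 0, 0.04]
    - [0, 0, 0.008, 0, 0, 0.08]
    - [0, 0, 0.012, 0, 0, 0.12]
    - [0, 0, 0.012, 0, 0, 0.12]

```text
clock: 11.62
eef_pos: [0.5278, -0.2092, 0.3524]
orientation: [0.526, 0.85, -0.0, -0.0]
wrist_force: [0.2, 0.4, -1.9]
gripper_width: 0.0361
```

```bash
python3 -c "
from h import *
go(.5278,-.2091,.192,55)"
```

```text
tool shift frac [ 0.001  0.001 -0.032] rz -0.2375 ya 26.5 tilt 0.02 t 11.625 wid 0.03608339457213864 F [ 0.2   0.37 -1.86] M [-0.092  0.019 -0.043] pos [ 0.5278 -0.2092  0.3524]
```

>>> drive_tool:
  increments:
    - [0, 0, -0.007, 0, 0, 0]
    - [0, 0, -0.007, 0, 0, 0]

```text
clock: 11.88
eef_pos: [0.5277, -0.2092, 0.3527]
orientation: [0.527, 0.85, -0.0, -0.0]
wrist_force: [2.2, -1.1, -6.5]
gripper_width: 0.0358
```

>>> drive_tool:
  increments:
    - [0, 0, -0.005, 0, 0, 0]
    - [0, 0, -0.005, 0, 0, 0]

```text
clock: 12.12
eef_pos: [0.5277, -0.2091, 0.3529]
orientation: [0.527, 0.85, -0.0, -0.0]
wrist_force: [1.0, 0.3, -11.6]
gripper_width: 0.0361
```

The thread is engaged: lifting gave −11.6 N. Going back to mid-play and turning on in small steps.

>>> drive_tool:
  increments:
    - [0, 0, 0.015, 0, 0, 0]
    - [0, 0, 0.019, 0, 0, 0.04]
    - [0, 0, 0.023, 0, 0, 0.08]
    - [0, 0, 0.023, 0, 0, 0.08]

```text
clock: 12.62
eef_pos: [0.5276, -0.2091, 0.352]
orientation: [0.596, 0.803, -0.0, -0.0]
wrist_force: [-0.9, 1.0, -2.8]
gripper_width: 0.0363
```

```bash
python3 -c "
from h import *
go(.5278,-.2091,.192,55)"
```

```text
tool shift frac [-0.001  0.002 -0.038] rz -0.3181 ya 16.83 tilt 0.04 t 12.625 wid 0.036253113533471375 F [-0.94  0.96 -2.84] M [ 0.229  0.288 -0.003] pos [ 0.5276 -0.2091  0.352 ]
```

>>> drive_tool:
  increments:
    - [0, 0, 0.0042, 0, 0, 0.042]
    - [0, 0, 0.0042, 0, 0, 0.042]

```text
clock: 12.88
eef_pos: [0.5277, -0.2092, 0.3515]
orientation: [0.63, 0.776, -0.0, -0.0]
wrist_force: [-1.0, 1.9, -2.6]
gripper_width: 0.0362
```

```bash
python3 -c "
from h import *
go(.5278,-.2091,.192,55)"
```

```text
tool shift frac [ 0.001  0.001 -0.043] rz -0.3594 ya 11.87 tilt 0.02 t 12.875 wid 0.03615714698713845 F [-0.98  1.9  -2.65] M [0.191 0.318 0.048] pos [ 0.5277 -0.2092  0.3515]
```

>>> drive_tool:
  increments:
    - [0, 0, 0.0042, 0, 0, 0.042]
    - [0, 0, 0.0042, 0, 0, 0.042]

```text
clock: 13.12
eef_pos: [0.5278, -0.2093, 0.3512]
orientation: [0.663, 0.748, -0.0, 0.0]
wrist_force: [-0.3, 0.6, -2.9]
gripper_width: 0.036
```

```bash
python3 -c "
from h import *
go(.5278,-.2091,.192,55)"
```

```text
tool shift frac [ 0.002 -0.    -0.048] rz -0.4011 ya 6.87 tilt 0.0 t 13.125 wid 0.03597896910222913 F [-0.26  0.65 -2.94] M [ 0.115  0.291 -0.019] pos [ 0.5278 -0.2093  0.3512]
```

>>> drive_tool:
  increments:
    - [0, 0, 0.006, 0, 0, 0]
    - [0, 0, 0.0102, 0, 0, 0.042]
    - [0, 0, 0.0102, 0, 0, 0.042]

```text
clock: 13.5
eef_pos: [0.528, -0.2094, 0.3508]
orientation: [0.696, 0.718, 0.0, 0.0]
wrist_force: [-0.8, 0.9, 2.8]
gripper_width: 0.0359
```

```bash
cat > g.py <<'E'
from h import *
s,M,a=yang(); f=s['wrist_force'];m=s['moment']; 
i=env
print('ya %.2f turned %.1f z %.4f F %s Mz %.3f M %s jt6 %.3f t %.2f'%(a,55.18-a,s['eef_pos'][2],np.round(f,1),m[2],np.round(m[:2],2),s['joint_torque'][5],s['clock']))
E
python3 g.py
```

```text
ya 1.78 turned 53.4 z 0.3508 F [-0.8  0.9  2.8] Mz -0.078 M [0.16 0.53] jt6 0.358 t 13.50
```

>>> drive_tool:
  increments:
    - [0, 0, 0.0042, 0, 0, 0.042]
    - [0, 0, 0.0042, 0, 0, 0.042]

```text
clock: 13.75
eef_pos: [0.5281, -0.2094, 0.3504]
orientation: [0.727, 0.687, 0.0, 0.001]
wrist_force: [-0.4, 1.0, 4.3]
gripper_width: 0.0362
```

```bash
python3 g.py
```

```text
ya -3.22 turned 58.4 z 0.3504 F [-0.4  1.   4.3] Mz -0.092 M [0.2  0.46] jt6 0.340 t 13.75
```

>>> drive_tool:
  increments:
    - [0, 0, 0.0042, 0, 0, 0.042]
    - [0, 0, 0.0042, 0, 0, 0.042]

```text
clock: 14.0
eef_pos: [0.5282, -0.2094, 0.3501]
orientation: [0.756, 0.655, 0.0, 0.001]
wrist_force: [-0.4, 0.7, 4.1]
gripper_width: 0.0359
```

```bash
python3 g.py
```

```text
ya -8.23 turned 63.4 z 0.3501 F [-0.4  0.7  4.1] Mz -0.114 M [0.15 0.38] jt6 0.328 t 14.00
```

Fz is now slightly positive and Mz is drifting, so it's unclear whether that's the lower flank or the seal. I'll ease z up to neutral and read again without turning.

>>> drive_tool:
  increments:
    - [0, 0, -0.004, 0, 0, 0]
    - [0, 0, -0.004, 0, 0, 0]

```text
clock: 14.25
eef_pos: [0.5282, -0.2094, 0.3501]
orientation: [0.757, 0.654, 0.0, 0.001]
wrist_force: [2.0, 0.6, 2.9]
gripper_width: 0.036
```

```bash
python3 g.py
```

```text
ya -8.34 turned 63.5 z 0.3501 F [2.  0.6 2.9] Mz -0.078 M [ 0.06 -0.06] jt6 -0.065 t 14.25
```

>>> drive_tool:
  increments:
    - [0, 0, -0.003, 0, 0, 0]
    - [0, 0, -0.003, 0, 0, 0]

```text
clock: 14.5
eef_pos: [0.5282, -0.2094, 0.3501]
orientation: [0.757, 0.653, 0.0, 0.0]
wrist_force: [4.9, 0.4, -1.1]
gripper_width: 0.0361
```

```bash
python3 g.py
```

```text
ya -8.40 turned 63.6 z 0.3501 F [ 4.9  0.4 -1.1] Mz -0.030 M [-0.02 -0.48] jt6 -0.016 t 14.50
```

>>> drive_tool:
  increments:
    - [0, 0, -0.003, 0, 0, 0]
    - [0, 0, -0.003, 0, 0, 0]

```text
clock: 14.75
eef_pos: [0.5282, -0.2093, 0.3501]
orientation: [0.757, 0.653, 0.0, 0.0]
wrist_force: [5.8, -0.3, -3.0]
gripper_width: 0.0355
```

```bash
python3 g.py
```

```text
ya -8.41 turned 63.6 z 0.3501 F [ 5.8 -0.3 -3. ] Mz -0.027 M [-0.11 -0.75] jt6 -0.004 t 14.75
```

Run:
```python
from h import *
# recover earlier wrist frame w4: npz is latest wrist = w4
p,d,pos,q=load('wrist'); print(pos)
P=cloud('wrist',d,180,300,165,275,pos,q)
c=np.array([.528,-.2092]); r=np.hypot(*(P[:,:2]-c).T)
for lo in np.arange(.012,.034,.0015):
    k=(r>=lo)&(r<lo+.0015)&(P[:,2]<.2); z=P[k,2]; print(round(lo,4),k.sum(),np.percentile(z,[5,25,50,75,95]).round(4))
import cv2
p2=None
```

```text
[ 0.53578342 -0.16632122  0.43049756]
0.012 35 [0.1211 0.1215 0.1221 0.1227 0.1231]
0.0135 29 [0.1208 0.1215 0.1222 0.1224 0.1227]
0.015 80 [0.1214 0.1224 0.1408 0.1485 0.1519]
0.0165 150 [0.1215 0.1403 0.1446 0.1487 0.152 ]
0.018 123 [0.1218 0.1429 0.1461 0.1498 0.152 ]
0.0195 108 [0.1214 0.1423 0.1458 0.1503 0.1517]
0.021 79 [0.1216 0.1419 0.1441 0.1504 0.1525]
0.0225 246 [0.1419 0.1464 0.1525 0.1584 0.1598]
0.024 211 [0.1483 0.1579 0.1591 0.1597 0.1603]
0.0255 209 [0.1535 0.158  0.1592 0.1598 0.1603]
0.027 163 [0.145  0.1528 0.1536 0.1547 0.1595]
0.0285 296 [0.1312 0.1327 0.1408 0.148  0.1528]
0.03 123 [0.1308 0.1315 0.132  0.1325 0.1531]
0.0315 125 [0.1307 0.1315 0.1319 0.1323 0.1329]
0.033 135 [0.1308 0.1314 0.1318 0.1323 0.133 ]
```

The depth profile puts the seal top at about 0.1597 and the rim at about 0.1537, so the seal is about 6 mm proud and should take up near 90–100° past the marks. We're at about 56°, so this is flank wedge with a side force Fx of about 6 N, not the seal. I'll relieve it by shifting slightly in world +x and returning z to neutral.

>>> drive_tool:
  increments:
    - [0, 0.006, 0.003, 0, 0, 0]
    - [0, 0.006, 0.003, 0, 0, 0]

```text
clock: 15.0
eef_pos: [0.5284, -0.2094, 0.3501]
orientation: [0.757, 0.653, 0.0, 0.0]
wrist_force: [4.6, 0.2, -0.6]
gripper_width: 0.036
```

```bash
python3 g.py
```

```text
ya -8.42 turned 63.6 z 0.3501 F [ 4.6  0.2 -0.6] Mz -0.069 M [-0.09 -0.33] jt6 0.000 t 15.00
```

>>> drive_tool:
  increments:
    - [0, 0.006, 0, 0, 0, 0]
    - [0, 0.006, 0, 0, 0, 0]

```text
clock: 15.25
eef_pos: [0.5286, -0.2094, 0.3501]
orientation: [0.757, 0.653, -0.0, -0.0]
wrist_force: [2.0, -0.5, 2.1]
gripper_width: 0.0358
```

```bash
python3 g.py; python3 -c "
from h import *
st()"
```

```text
ya -8.42 turned 63.6 z 0.3501 F [ 2.  -0.5  2.1] Mz -0.043 M [-0.08  0.06] jt6 0.002 t 15.25
clock 15.25
qpos [-3.9810e-01  4.1100e-01  1.7973e+00 -3.0000e-04  9.3400e-01 -2.5100e-01]
qd [-0.0002 -0.0015  0.0009 -0.0001  0.0001 -0.0009]
joint_torque [-2.50400e-01 -4.92499e+01 -2.27221e+01  2.21000e-02  2.56900e-01
  1.60000e-03]
eef_pos [ 0.5286 -0.2094  0.3501]
orientation [ 7.571e-01  6.533e-01 -2.000e-04 -2.000e-04]
wrist_force [ 1.9956 -0.5038  2.0773]
moment [-0.0806  0.0568 -0.0432]
gripper_width 0.0358
```

>>> drive_tool:
  increments:
    - [0, 0.002, 0.003, 0, 0, 0.042]
    - [0, 0.002, 0.003, 0, 0, 0.042]

```text
clock: 15.5
eef_pos: [0.5286, -0.2093, 0.3497]
orientation: [0.785, 0.62, -0.0, -0.001]
wrist_force: [-0.3, 0.6, 2.0]
gripper_width: 0.0361
```

```bash
python3 g.py
```

```text
ya -13.43 turned 68.6 z 0.3497 F [-0.3  0.6  2. ] Mz -0.036 M [0.12 0.23] jt6 0.441 t 15.50
```

>>> drive_tool:
  increments:
    - [0, 0.001, 0.0042, 0, 0, 0.042]
    - [0, 0.001, 0.0042, 0, 0, 0.042]

```text
clock: 15.75
eef_pos: [0.5287, -0.2094, 0.3494]
orientation: [0.811, 0.585, -0.0, -0.0]
wrist_force: [-0.8, 0.6, 2.3]
gripper_width: 0.0361
```

```bash
python3 g.py
```

```text
ya -18.38 turned 73.6 z 0.3494 F [-0.8  0.6  2.3] Mz -0.028 M [0.07 0.43] jt6 0.420 t 15.75
```

>>> drive_tool:
  increments:
    - [0, 0, 0.0035, 0, 0, 0.042]
    - [0, 0, 0.0035, 0, 0, 0.042]

```text
clock: 16.0
eef_pos: [0.5288, -0.2093, 0.3491]
orientation: [0.836, 0.549, -0.0, -0.0]
wrist_force: [-0.0, 1.1, 1.8]
gripper_width: 0.0356
```

```bash
python3 g.py
```

```text
ya -23.38 turned 78.6 z 0.3491 F [-0.   1.1  1.8] Mz -0.003 M [0.13 0.32] jt6 0.405 t 16.00
```

>>> drive_tool:
  increments:
    - [0, 0, 0.004, 0, 0, 0.042]
    - [0, 0, 0.004, 0, 0, 0.042]

```text
clock: 16.25
eef_pos: [0.5288, -0.2093, 0.3488]
orientation: [0.859, 0.512, -0.0, -0.0]
wrist_force: [-1.6, 0.9, 0.1]
gripper_width: 0.0356
```

```bash
python3 g.py
```

```text
ya -28.39 turned 83.6 z 0.3488 F [-1.6  0.9  0.1] Mz -0.042 M [0.13 0.3 ] jt6 0.393 t 16.25
```

>>> drive_tool:
  increments:
    - [0, 0, 0.0042, 0, 0, 0.042]
    - [0, 0, 0.0042, 0, 0, 0.042]

```text
clock: 16.5
eef_pos: [0.5289, -0.2094, 0.3485]
orientation: [0.881, 0.474, -0.0, -0.0]
wrist_force: [0.3, 0.7, 0.5]
gripper_width: 0.036
```

```bash
python3 g.py
```

```text
ya -33.42 turned 88.6 z 0.3485 F [0.3 0.7 0.5] Mz -0.033 M [0.18 0.26] jt6 0.391 t 16.50
```

>>> drive_tool:
  increments:
    - [0, 0, 0.0035, 0, 0, 0.035]
    - [0, 0, 0.0035, 0, 0, 0.035]

```text
clock: 16.75
eef_pos: [0.5289, -0.2094, 0.3482]
orientation: [0.897, 0.441, -0.0, -0.0]
wrist_force: [0.2, 1.9, -0.0]
gripper_width: 0.0359
```

```bash
python3 g.py
```

```text
ya -37.62 turned 92.8 z 0.3482 F [ 0.2  1.9 -0. ] Mz -0.054 M [0.17 0.2 ] jt6 0.311 t 16.75
```

>>> drive_tool:
  increments:
    - [0, 0, 0.0035, 0, 0, 0.035]
    - [0, 0, 0.0035, 0, 0, 0.035]

```text
clock: 17.0
eef_pos: [0.529, -0.2094, 0.3479]
orientation: [0.913, 0.408, -0.0, -0.0]
wrist_force: [-0.8, 1.6, -0.9]
gripper_width: 0.036
```

```bash
python3 g.py
```

```text
ya -41.83 turned 97.0 z 0.3479 F [-0.8  1.6 -0.9] Mz -0.063 M [0.18 0.21] jt6 0.301 t 17.00
```

>>> drive_tool:
  increments:
    - [0, 0, 0.0035, 0, 0, 0.035]
    - [0, 0, 0.0035, 0, 0, 0.035]

```text
clock: 17.25
eef_pos: [0.529, -0.2094, 0.3476]
orientation: [0.927, 0.374, -0.0, -0.0]
wrist_force: [0.6, 0.4, -1.3]
gripper_width: 0.0356
```

```bash
python3 g.py
```

```text
ya -46.04 turned 101.2 z 0.3476 F [ 0.6  0.4 -1.3] Mz -0.053 M [0.22 0.24] jt6 0.289 t 17.25
```

>>> drive_tool:
  increments:
    - [0, 0, 0.004, 0, 0, 0.035]
    - [0, 0, 0.004, 0, 0, 0.035]

```text
clock: 17.5
eef_pos: [0.529, -0.2094, 0.3473]
orientation: [0.94, 0.34, -0.0, -0.0]
wrist_force: [-0.2, 1.6, -0.7]
gripper_width: 0.0362
```

```bash
python3 g.py
```

```text
ya -50.24 turned 105.4 z 0.3473 F [-0.2  1.6 -0.7] Mz -0.098 M [0.34 0.23] jt6 0.279 t 17.50
```

>>> drive_tool:
  increments:
    - [0, 0, 0.004, 0, 0, 0.035]
    - [0, 0, 0.004, 0, 0, 0.035]

```text
clock: 17.75
eef_pos: [0.529, -0.2094, 0.3471]
orientation: [0.952, 0.305, -0.0, -0.0]
wrist_force: [0.9, 1.1, -0.0]
gripper_width: 0.036
```

```bash
python3 g.py
```

```text
ya -54.44 turned 109.6 z 0.3471 F [ 0.9  1.1 -0. ] Mz -0.051 M [0.43 0.26] jt6 0.287 t 17.75
```

>>> drive_tool:
  increments:
    - [0, 0, 0.0035, 0, 0, 0.035]
    - [0, 0, 0.0035, 0, 0, 0.035]

```text
clock: 18.0
eef_pos: [0.529, -0.2093, 0.3468]
orientation: [0.963, 0.27, 0.0, -0.0]
wrist_force: [-0.7, 2.4, 0.7]
gripper_width: 0.036
```

```bash
python3 g.py
```

```text
ya -58.65 turned 113.8 z 0.3468 F [-0.7  2.4  0.7] Mz -0.011 M [0.57 0.24] jt6 0.295 t 18.00
```

>>> drive_tool:
  increments:
    - [0, 0, 0.0035, 0, 0, 0.035]
    - [0, 0, 0.0035, 0, 0, 0.035]

```text
clock: 18.25
eef_pos: [0.5291, -0.2093, 0.3466]
orientation: [0.972, 0.235, 0.0, -0.0]
wrist_force: [1.0, 3.4, 1.0]
gripper_width: 0.036
```

```bash
python3 g.py
```

```text
ya -62.85 turned 118.0 z 0.3466 F [1.  3.4 1. ] Mz -0.061 M [0.73 0.19] jt6 0.307 t 18.25
```

>>> drive_tool:
  increments:
    - [0, 0, 0.0035, 0, 0, 0.035]
    - [0, 0, 0.0035, 0, 0, 0.035]

```text
clock: 18.5
eef_pos: [0.5291, -0.2093, 0.3465]
orientation: [0.98, 0.199, 0.0, -0.0]
wrist_force: [2.0, 2.8, 2.0]
gripper_width: 0.0357
```

```bash
python3 g.py
```

```text
ya -67.05 turned 122.2 z 0.3465 F [2.  2.8 2. ] Mz -0.061 M [0.81 0.12] jt6 0.305 t 18.50
```

>>> drive_tool:
  increments:
    - [0, 0, 0, 0, 0, 0]

```text
clock: 18.62
eef_pos: [0.5291, -0.2093, 0.3465]
orientation: [0.98, 0.199, 0.0, -0.0]
wrist_force: [0.4, 3.9, 2.8]
gripper_width: 0.0359
```

```bash
python3 g.py
```

```text
ya -67.08 turned 122.3 z 0.3465 F [0.4 3.9 2.8] Mz -0.033 M [0.9 0.1] jt6 -0.055 t 18.62
```

>>> drive_tool:
  increments:
    - [0, 0, 0, 0, 0, 0]

```text
clock: 18.75
eef_pos: [0.5291, -0.2094, 0.3465]
orientation: [0.98, 0.198, 0.0, -0.0]
wrist_force: [-0.1, 4.3, 1.8]
gripper_width: 0.0359
```

```bash
python3 g.py
```

```text
ya -67.15 turned 122.3 z 0.3465 F [-0.1  4.3  1.8] Mz -0.001 M [0.99 0.1 ] jt6 -0.019 t 18.75
```

Fz is rising and descent per step has slowed from about turned 105–112°, so the seal is probably starting to take up. I'll relieve the side force (Fy about 4 N) and step on to find the moment jump.

>>> drive_tool:
  increments:
    - [0.0015, -0.0035, 0, 0, 0, 0]
    - [0.0015, -0.0035, 0.003, 0, 0, 0.03]
    - [0.0015, -0.0035, 0.003, 0, 0, 0.03]

```text
clock: 19.12
eef_pos: [0.5292, -0.2092, 0.3462]
orientation: [0.986, 0.167, 0.0, 0.0]
wrist_force: [1.3, 2.1, 2.9]
gripper_width: 0.0356
```

```bash
python3 g.py
```

```text
ya -70.77 turned 126.0 z 0.3462 F [1.3 2.1 2.9] Mz -0.021 M [0.75 0.03] jt6 0.288 t 19.12
```

>>> drive_tool:
  increments:
    - [0, 0, 0.003, 0, 0, 0.03]
    - [0, 0, 0.003, 0, 0, 0.03]

```text
clock: 19.38
eef_pos: [0.5292, -0.2093, 0.346]
orientation: [0.991, 0.136, 0.0, 0.0]
wrist_force: [2.8, 1.8, 3.9]
gripper_width: 0.0361
```

```bash
python3 g.py
```

```text
ya -74.33 turned 129.5 z 0.3460 F [2.8 1.8 3.9] Mz -0.050 M [ 0.76 -0.03] jt6 0.273 t 19.38
```

>>> drive_tool:
  increments:
    - [0, 0, -0.005, 0, 0, 0]
    - [0, 0, -0.005, 0, 0, 0]

```text
clock: 19.62
eef_pos: [0.5292, -0.2092, 0.3461]
orientation: [0.991, 0.136, 0.0, 0.0]
wrist_force: [4.2, 1.8, -0.3]
gripper_width: 0.0357
```

```bash
python3 g.py
```

```text
ya -74.37 turned 129.6 z 0.3461 F [ 4.2  1.8 -0.3] Mz -0.015 M [ 0.62 -0.37] jt6 -0.030 t 19.62
```

>>> drive_tool:
  increments:
    - [0, 0, -0.004, 0, 0, 0]
    - [0, 0, -0.004, 0, 0, 0]

```text
clock: 19.88
eef_pos: [0.5292, -0.2093, 0.3462]
orientation: [0.991, 0.136, 0.0, 0.0]
wrist_force: [5.2, 1.1, -4.7]
gripper_width: 0.036
```

```bash
python3 g.py
```

```text
ya -74.40 turned 129.6 z 0.3462 F [ 5.2  1.1 -4.7] Mz -0.001 M [ 0.46 -0.56] jt6 -0.003 t 19.88
```

>>> drive_tool:
  increments:
    - [0.004, 0, 0.003, 0, 0, 0]
    - [0.004, 0, 0.006, 0, 0, 0.03]
    - [0.004, 0, 0.006, 0, 0, 0.03]

```text
clock: 20.25
eef_pos: [0.5294, -0.209, 0.346]
orientation: [0.994, 0.105, 0.0, 0.0]
wrist_force: [3.8, 2.4, -0.3]
gripper_width: 0.0359
```

```bash
python3 g.py
```

```text
ya -77.97 turned 133.2 z 0.3460 F [ 3.8  2.4 -0.3] Mz -0.017 M [ 0.67 -0.48] jt6 0.339 t 20.25
```

>>> drive_tool:
  increments:
    - [0, 0, 0.0025, 0, 0, 0.03]
    - [0, 0, 0.0025, 0, 0, 0.03]

```text
clock: 20.5
eef_pos: [0.5294, -0.2089, 0.3458]
orientation: [0.997, 0.074, 0.0, -0.0]
wrist_force: [4.3, 2.6, -1.9]
gripper_width: 0.0358
```

```bash
python3 g.py
```

```text
ya -81.56 turned 136.7 z 0.3458 F [ 4.3  2.6 -1.9] Mz 0.055 M [ 0.79 -0.56] jt6 0.321 t 20.50
```

Mz is now rising to +0.055. To find the take-up I'll do a light push test without turning: the thread stays stiff until the push exceeds the seal preload, then it goes soft at 6 N/mm.

```bash
sed -i "s/z %.4f/z %.5f/; s/F %s Mz/F %s Mz/; s/np.round(f,1)/np.round(f,2)/" g.py; python3 g.py
```

```text
ya -81.56 turned 136.7 z 0.34582 F [ 4.33  2.58 -1.85] Mz 0.055 M [ 0.79 -0.56] jt6 0.321 t 20.50
```

>>> drive_tool:
  increments:
    - [0, 0, 0.004, 0, 0, 0]
    - [0, 0, 0.004, 0, 0, 0]

```text
clock: 20.75
eef_pos: [0.5294, -0.2089, 0.3458]
orientation: [0.997, 0.073, 0.0, -0.0]
wrist_force: [2.7, 2.7, 2.3]
gripper_width: 0.0361
```

```bash
python3 g.py
```

```text
ya -81.58 turned 136.8 z 0.34582 F [2.7  2.68 2.34] Mz 0.067 M [ 0.99 -0.38] jt6 0.048 t 20.75
```

>>> drive_tool:
  increments:
    - [0, 0, 0.004, 0, 0, 0]
    - [0, 0, 0.004, 0, 0, 0]

```text
clock: 21.0
eef_pos: [0.5294, -0.2089, 0.3458]
orientation: [0.997, 0.073, 0.0, -0.0]
wrist_force: [2.3, 3.7, 5.8]
gripper_width: 0.036
```

```bash
python3 g.py
```

```text
ya -81.59 turned 136.8 z 0.34580 F [2.31 3.74 5.77] Mz 0.063 M [ 1.11 -0.22] jt6 0.072 t 21.00
```

>>> drive_tool:
  increments:
    - [0, 0, 0.004, 0, 0, 0]
    - [0, 0, 0.004, 0, 0, 0]

```text
clock: 21.25
eef_pos: [0.5294, -0.2089, 0.3458]
orientation: [0.997, 0.073, 0.0, -0.0]
wrist_force: [1.3, 4.3, 8.0]
gripper_width: 0.0359
```

```bash
python3 g.py
```

```text
ya -81.59 turned 136.8 z 0.34577 F [1.29 4.26 8.05] Mz 0.040 M [ 1.11 -0.05] jt6 0.057 t 21.25
```

>>> drive_tool:
  increments:
    - [0, 0, 0.004, 0, 0, 0]
    - [0, 0, 0.004, 0, 0, 0]

```text
clock: 21.5
eef_pos: [0.5294, -0.209, 0.3457]
orientation: [0.997, 0.073, 0.0, 0.0]
wrist_force: [2.2, 4.4, 9.7]
gripper_width: 0.0359
```

```bash
python3 g.py
```

```text
ya -81.59 turned 136.8 z 0.34572 F [2.15 4.4  9.68] Mz 0.024 M [1.15 0.1 ] jt6 0.041 t 21.50
```

>>> drive_tool:
  increments:
    - [0, 0, 0.004, 0, 0, 0]
    - [0, 0, 0.004, 0, 0, 0]

```text
clock: 21.75
eef_pos: [0.5294, -0.2089, 0.3456]
orientation: [0.997, 0.073, 0.0, 0.0]
wrist_force: [-0.6, 5.3, 12.7]
gripper_width: 0.036
```

```bash
python3 g.py
```

```text
ya -81.59 turned 136.8 z 0.34563 F [-0.62  5.3  12.74] Mz 0.058 M [1.22 0.24] jt6 0.034 t 21.75
```

>>> drive_tool:
  increments:
    - [0, 0, 0.004, 0, 0, 0]
    - [0, 0, 0.004, 0, 0, 0]

```text
clock: 22.0
eef_pos: [0.5294, -0.2089, 0.3454]
orientation: [0.997, 0.073, 0.0, 0.0]
wrist_force: [-0.8, 4.9, 13.2]
gripper_width: 0.0362
```

```bash
python3 g.py
```

```text
ya -81.58 turned 136.8 z 0.34544 F [-0.81  4.93 13.22] Mz 0.095 M [1.21 0.31] jt6 0.072 t 22.00
```

The push test knees at about 12–13 N, so roughly 2 mm of squeeze. That puts take-up about 30° back, at turned ≈107°, which agrees with the force-rise data and the camera seal height. An eighth turn past that is about 152°, so about 15° more. I'll back the push off and turn.

>>> drive_tool:
  increments:
    - [0.002, -0.002, -0.014, 0, 0, 0]
    - [0.002, -0.002, -0.024, 0, 0, 0]
    - [0.002, -0.002, -0.024, 0, 0, 0]

```text
clock: 22.38
eef_pos: [0.5295, -0.2089, 0.3458]
orientation: [0.997, 0.073, -0.0, 0.0]
wrist_force: [3.7, 2.6, 1.5]
gripper_width: 0.0361
```

```bash
python3 g.py
```

```text
ya -81.61 turned 136.8 z 0.34576 F [3.72 2.59 1.54] Mz 0.074 M [ 0.64 -0.36] jt6 0.077 t 22.38
```

>>> drive_tool:
  increments:
    - [0, 0, 0.003, 0, 0, 0.03]
    - [0, 0, 0.003, 0, 0, 0.03]

```text
clock: 22.62
eef_pos: [0.5294, -0.209, 0.3455]
orientation: [0.999, 0.042, -0.0, 0.0]
wrist_force: [2.3, 2.1, 1.0]
gripper_width: 0.0355
```

```bash
python3 g.py
```

```text
ya -85.19 turned 140.4 z 0.34553 F [2.34 2.11 1.  ] Mz 0.022 M [ 0.48 -0.28] jt6 0.348 t 22.62
```

>>> drive_tool:
  increments:
    - [0, 0, 0.003, 0, 0, 0.03]
    - [0, 0, 0.003, 0, 0, 0.03]

```text
clock: 22.88
eef_pos: [0.5294, -0.209, 0.3453]
orientation: [1.0, 0.011, -0.0, 0.0]
wrist_force: [2.4, 0.8, 1.3]
gripper_width: 0.036
```

```bash
python3 g.py
```

```text
ya -88.73 turned 143.9 z 0.34529 F [2.45 0.82 1.33] Mz 0.090 M [ 0.43 -0.26] jt6 0.392 t 22.88
```

>>> drive_tool:
  increments:
    - [0, 0, 0.003, 0, 0, 0.03]
    - [0, 0, 0.003, 0, 0, 0.03]

```text
clock: 23.12
eef_pos: [0.5294, -0.209, 0.3451]
orientation: [1.0, -0.02, -0.0, 0.0]
wrist_force: [3.5, 0.4, 0.7]
gripper_width: 0.036
```

```bash
python3 g.py
```

```text
ya -92.30 turned 147.5 z 0.34506 F [3.51 0.38 0.68] Mz 0.133 M [ 0.33 -0.27] jt6 0.435 t 23.12
```

>>> drive_tool:
  increments:
    - [0, 0, 0.003, 0, 0, 0.03]
    - [0, 0, 0.003, 0, 0, 0.03]

```text
clock: 23.38
eef_pos: [0.5295, -0.209, 0.3448]
orientation: [0.999, -0.051, 0.0, 0.0]
wrist_force: [2.9, 0.7, 0.5]
gripper_width: 0.0361
```

```bash
python3 g.py
```

```text
ya -95.88 turned 151.1 z 0.34484 F [2.94 0.72 0.51] Mz 0.163 M [ 0.29 -0.31] jt6 0.488 t 23.38
```

>>> drive_tool:
  increments:
    - [0, 0, 0.0015, 0, 0, 0.018]
    - [0, 0, 0.0015, 0, 0, 0.018]

```text
clock: 23.62
eef_pos: [0.5295, -0.209, 0.3447]
orientation: [0.998, -0.07, -0.0, 0.0]
wrist_force: [2.6, -0.6, 0.2]
gripper_width: 0.0358
```

```bash
python3 g.py
```

```text
ya -98.03 turned 153.2 z 0.34470 F [ 2.61 -0.57  0.22] Mz 0.358 M [ 0.18 -0.37] jt6 0.521 t 23.62
```

The evidence:
- Take-up at about 107° from the force rise and the push knee.
- 99–107° from the camera.
- No later than about 122° from the stated range.

At 153° turned, all of these give roughly 11–22 N, and Mz is now clearly up. I'll take one more static reading, then release.

>>> drive_tool:
  increments:
    - [0, 0, -0.001, 0, 0, 0]

```text
clock: 23.75
eef_pos: [0.5294, -0.209, 0.3447]
orientation: [0.998, -0.07, -0.0, 0.0]
wrist_force: [3.1, -1.1, -1.7]
gripper_width: 0.0354
```

```bash
python3 g.py
```

```text
ya -98.08 turned 153.3 z 0.34473 F [ 3.06 -1.14 -1.65] Mz 0.346 M [ 0.05 -0.44] jt6 0.368 t 23.75
```

>>> drive_tool:
  increments:
    - [0, 0, -0.001, 0, 0, 0]

```text
clock: 23.88
eef_pos: [0.5294, -0.209, 0.3447]
orientation: [0.997, -0.071, -0.0, 0.0]
wrist_force: [3.5, -0.9, -2.3]
gripper_width: 0.0361
```

```bash
python3 g.py
```

```text
ya -98.12 turned 153.3 z 0.34473 F [ 3.45 -0.88 -2.31] Mz 0.455 M [-0.03 -0.49] jt6 0.410 t 23.88
```

>>> drive_tool:
  increments:
    - [0, 0, 0, 0, 0, 0]
    - [0, 0, 0, 0, 0, 0]
    - [0, 0, 0, 0, 0, 0]
    - [0, 0, 0, 0, 0, 0]
    - [0, 0, 0, 0, 0, 0]
    - [0, 0, 0, 0, 0, 0]
  grip: 0

```text
clock: 24.62
eef_pos: [0.5294, -0.2088, 0.3449]
orientation: [0.997, -0.071, -0.0, 0.0]
wrist_force: [0.1, -0.4, 0.8]
gripper_width: 0.0876
```

```bash
python3 g.py; python3 -c "
from h import *
snap('wrist','w6.png')
p,d,pos,q=load('wrist')
P=cloud('wrist',d,200,350,170,300,pos,q)
for lo,hi in((.18,.19),(.155,.165)):
    B=P[(P[:,2]>lo)&(P[:,2]<hi)];print(lo,len(B),np.median(B,0).round(4))
"
```

```text
ya -98.18 turned 153.4 z 0.34492 F [ 0.08 -0.38  0.78] Mz 0.018 M [-0.07  0.11] jt6 0.000 t 24.62
0.18 1803 [ 0.5396 -0.2124  0.1863]
0.155 2411 [ 0.5438 -0.2135  0.1604]
```

View pics/w6.png

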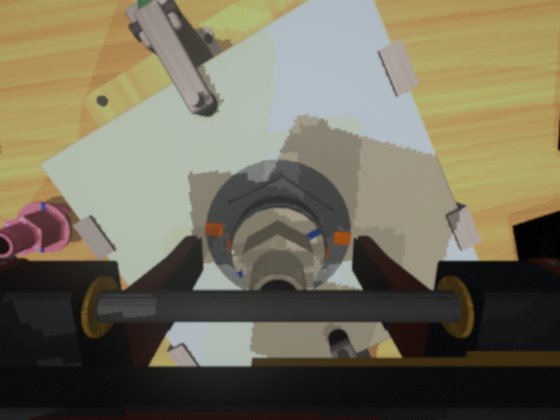

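The fingers are open and the tail stands in the port, with a blue flange mark at (315,233) and orange marks at (214,229) and (341,238). Lifting straight up and checking that it didn't spring back.

>>> drive_tool:
  increments:
    - [0, 0, -0.3, 0, 0, 0]
    - [0, 0, -0.8, 0, 0, 0]
    - [0, 0, -1, 0, 0, 0]

```text
clock: 25.05
eef_pos: [0.5299, -0.209, 0.427]
orientation: [0.997, -0.071, 0.002, 0.001]
wrist_force: [0.3, -0.9, -0.7]
gripper_width: 0.0877
```

>>> drive_tool:
  increments:
    - [0.5, 0, -0.5, 0, 0, 0]
    - [0.8, 0, -0.6, 0, 0, 0]
    - [0.8, 0, -0.6, 0, 0, 0]
    - [0.8, 0, -0.6, 0, 0, 0]

```text
clock: 25.55
eef_pos: [0.5919, -0.2177, 0.4714]
orientation: [0.997, -0.071, -0.001, -0.0]
wrist_force: [-0.4, 1.2, -0.6]
gripper_width: 0.0879
```

Run:
```python
from h import *
snap('wrist','w7.png'); snap('top','t7.png')
p,d,pos,q=load('wrist'); print(pos)
hsv=cv2.cvtColor(p,cv2.COLOR_RGB2HSV)
for nm,m in dict(blue=(hsv[:,:,0]>105)&(hsv[:,:,0]<130)&(hsv[:,:,1]>130),org=(hsv[:,:,0]<16)&(hsv[:,:,1]>190)&(hsv[:,:,2]>120)).items():
    n,l,s,ce=cv2.connectedComponentsWithStats(m.astype(np.uint8))
    for i in range(1,n):
        if s[i,4]>4:
            D=np.median(d[l==i]);X=dep('wrist',*ce[i],D,pos,q)
            if abs(X[0]-.528)<.07 and abs(X[1]+.209)<.07: print(nm,s[i,4],ce[i].round(1),X.round(4))
P=cloud('wrist',d,0,560,0,420,pos,q)
P=P[np.hypot(P[:,0]-.528,P[:,1]+.209)<.035]
for lo,hi in((.205,.217),(.18,.193),(.156,.166)):
    B=P[(P[:,2]>lo)&(P[:,2]<hi)]
    if len(B)>5: (cx,cy),r=cv2.minEnclosingCircle(B[:,:2].astype(np.float32));print(lo,len(B),round(cx,4),round(cy,4),round(r,4),np.median(B[:,2]))
```

```text
[ 0.59189448 -0.21772736  0.47135545]
blue 7 [297.4 251.4] [ 0.5377 -0.2322  0.1613]
blue 5 [257.2 273.6] [ 0.5185 -0.1867  0.1609]
org 42 [316.5 251.7] [ 0.5184 -0.255   0.1234]
0.205 435 0.5309 -0.2108 0.0124 0.21036895405767714
0.18 565 0.5287 -0.2104 0.0206 0.18642957524879533
0.156 834 0.5289 -0.2106 0.0279 0.16038708209603186
```

View pics/w7.png

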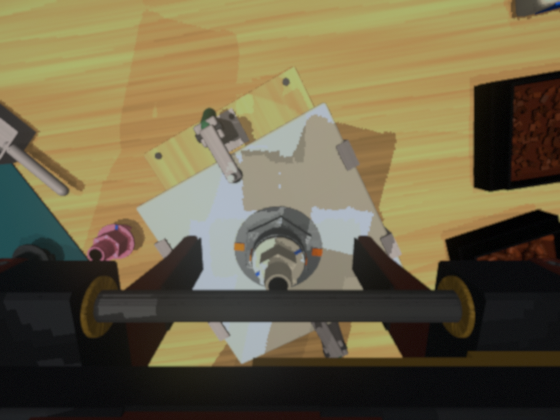

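View pics/t7.png

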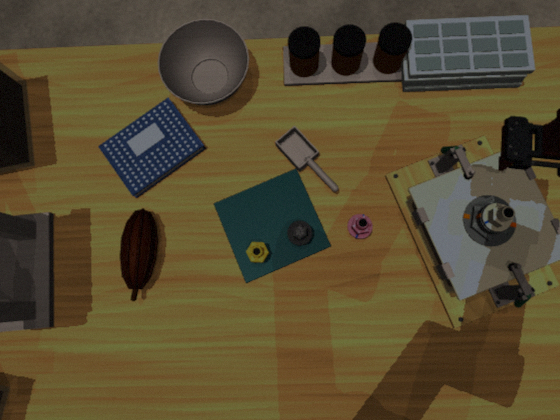

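The blue marks lie at −67.1° against −68.1° expected, so there was no spring-back. The flange underside is at about 0.1564 against a free seal height of about 0.1597, so about 3.3 mm of squeeze. One last check for tilt, using the fixed cameras.

Run:
```python
from h import *
snap('scene','s7.png')
for n,(x0,x1,y0,y1) in dict(scene=(135,200,100,175),top=(470,530,190,250)).items():
    p,d,_,_=load(n); P=cloud(n,d,x0,x1,y0,y1); P=P[np.hypot(P[:,0]-.529,P[:,1]+.208)<.036]
    for lo,hi in((.206,.216),(.181,.191),(.156,.166)):
        B=P[(P[:,2]>lo)&(P[:,2]<hi)]
        if len(B)>5: (cx,cy),r=cv2.minEnclosingCircle(B[:,:2].astype(np.float32));print(n,lo,len(B),round(cx,4),round(cy,4),round(r,4),np.median(B[:,2]).round(4))
p=load('scene')[0];q=load('top')[0]
a=cv2.resize(p[100:180,130:210],(400,400),interpolation=cv2.INTER_CUBIC);b=cv2.resize(q[180:260,455:535],(400,400),interpolation=cv2.INTER_CUBIC)
cv2.imwrite('pics/c7.png',np.hstack([a,b])[:,:,::-1])
def proj(n,X):
    K,T=wfc(n); c=np.linalg.inv(T)@np.r_[X,1]; return round(K[0,0]*c[0]/-c[2]+K[0,2],1), round(-K[1,1]*c[1]/-c[2]+K[1,2],1)
for X in((.530,-.207,.2104),(.530,-.207,.1604)): print(proj('top',X),proj('scene',X))
st()
```

```text
scene 0.206 43 0.5253 -0.2073 0.015 0.2106
scene 0.181 70 0.529 -0.2084 0.0209 0.1867
scene 0.156 108 0.5307 -0.2069 0.0292 0.1611
top 0.206 152 0.5306 -0.2065 0.0128 0.2104
top 0.181 156 0.53 -0.2066 0.0203 0.1864
top 0.156 295 0.529 -0.2066 0.0298 0.1604
(np.float64(507.4), np.float64(212.1)) (np.float64(163.0), np.float64(131.3))
(np.float64(496.3), np.float64(216.7)) (np.float64(166.5), np.float64(145.9))
clock 25.7
qpos [-0.3715  0.3663  1.5533 -0.      1.2241  1.3423]
qd [-0.0006 -0.0013 -0.0099 -0.0012 -0.001  -0.0008]
joint_torque [ 5.48000e-02 -5.34177e+01 -2.99555e+01  3.05000e-02 -6.51000e-02
 -1.50000e-03]
eef_pos [ 0.5919 -0.2178  0.472 ]
orientation [ 9.974e-01 -7.150e-02 -1.000e-03 -3.000e-04]
wrist_force [ 0.3076 -0.2098 -0.0117]
moment [0.0033 0.1516 0.011 ]
gripper_width 0.0879
```

View pics/c7.png

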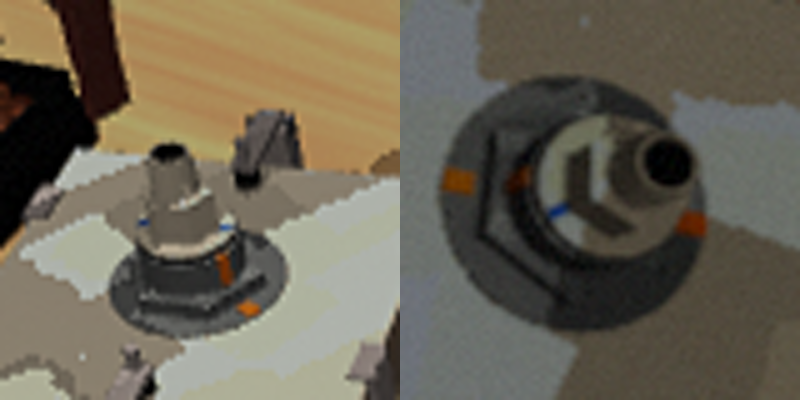

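The tail is upright: the top camera puts its centre at (0.530, −0.2066) against the port at (0.5299, −0.2070). It is released and the other fittings haven't moved, so I'm handing in.

```bash
python3 -c "
from h import *
print(env.hand_in())"
```

```text
the job is handed in; nothing more can be done
None
```

The white hose tail is screwed into the port, released and handed in at about 26 s. I gripped it by the hexagon, started it square about 7° anticlockwise of the marks, turned it clockwise with the thread's lead to about 153° from the start, and lifted the arm clear.

**Last checks that agreed**
- **Centre:** the top camera puts the tail within about 0.5 mm of the port centre. The wrist camera puts it about 1.7 mm off. The limit is 4 mm.
- **Upright:** the top and wrist cameras put the tilt at about 0.02–0.04 rad, against a limit of 0.06. The scene camera's points at the tail's tip were too few to use.
- **Rotation:** the blue marks are where I left them, within about 1°, so it did not spring back.
- **Seal squeeze:** about 3.3 mm from the camera heights, or roughly 20 N of thread force. That matches a push test and the force rise, which both put take-up at about 107°.
- **Other objects:** in the top view the spare fittings, the pod and the scoop look unmoved.

**What did not agree**
- **Moment jump:** the reading only rose clearly from about 135° of turn, later than the take-up the other signs gave. By then small side forces (up to about 5 N) and my light downward push were carrying some of the load.
- **Where I stopped:** I chose a final angle that suits both readings, with an expected hold of about 11–22 N if take-up came by about 122°, the latest the description allows. The moment at the end, about 0.35–0.45 N·m, would suggest the upper end of that or slightly above.

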